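# Stack flange blanks under the drill template and clamp the pile

### The arm

A 6-joint arm with a two-finger parallel gripper is mounted at the origin on the work surface. World frame = base frame: x ahead of the robot, y to its left, z up, the work surface at z = 0. Lengths are in m, angles in rad, forces in N, time in s.
With the tool pointing down it reaches from about 0.225 to 0.875 m from the base axis. Payload 3.4 kg.
Tool frame: the origin (TCP) lies at the very end of the fingers, on their centre line; the grasp point (between the pads) lies behind it (manip.tcp_to_grasp is the z of the grasp point in the tool frame, in m); z points along the fingers, y is the direction in which the jaws open and shut (so a half turn about z gives the same grasp; the last joint's range is limited). The gripper opens to 85 mm and grips with 20 to 120 N. Pads are 22 mm wide; open, the fingers measure 114 mm over their backs; the gripper's body (76 mm by 85 mm) begins 54 mm behind the grasp point. The pads swing forward as they close: fully open they stand 13 mm farther back than shut.
Start: joints at [1.064, 0.276, 1.505, -0, 1.361, -0.121], TCP at [0.216, 0.533, 0.231] pointing down, gripper open.
Joint ranges: [-2.89, 2.89], [-0.75, 2.08], [0.22, 2.7], [-1.18, 4.32], [0.11, 2.71], [-2.7, 2.7]. Speed limits (rad/s): [2.57, 2.57, 3.14, 3.14, 3.14, 3.14].

### API

Orientations are given as a unit quaternion [w, x, y, z].
In Python, from rig import manip, eyes gives the robot as it stands.
- The arm moves only by the tool servo_tool, never from a script. Its argument "increments" is a list of rows, each an object with "slide": the shift along the tool's x, y, z in m, a list of three; "spin": the turn about the tool's z in degrees. A call has 1 to 8 rows; each row shifts and turns the commanded pose from where the row before left it, along the tool's axes as they then stand; what a row does not reach is not made up. A row lasts 1/10 s, in which the tool goes at most 50 mm and 8.59 degrees, less where a joint would pass 70% of its speed; a pose out of reach is approached as far as the arm can. A call is refused whole if a number of a shift passes 0.05 or a number of a turn 8.59, either way. A call with a gripper value outside its range is refused whole. "hand" is the opening, from 0 (shut) to 1 (fully open), set as the call begins (left out, the last holds). The fingers move at their own pace and stop on an object; "newtons" is the grip in N (left out, the last holds). Time passes only in rows, so rows that do not move let the fingers close. It gives the time, the measured TCP pose, the force and the opening at its end, in the units of the state.
- manip.get_state(): the state, without advancing time (a new reading comes with each control period).
- eyes.get_image(name): name is "scene" or "top"; returns the picture (400x640x3 uint8, blue, green, red); there is no depth.
- eyes.calibration(name): a dict with "fx", "fy", "cx", "cy" (pixels), "k1" (the pictures are not rectified: a ray, as slopes to the right and down, at radius r is drawn at 1 + k1 r^2 times it, then the intrinsics apply), "rvec" (rotation vector, rad) and "tvec" (3), from world to camera coordinates, as OpenCV has them. Camera axes: x right, y down, z forward; pixel columns grow to the right and rows downward; lengths in m; the calibration is good to about 2 mm. A picture is of the moment at which its call begins. calibration takes no time and is no camera call.
- manip.sign_off(): hands the job in, once; it reports no verdict.
The state is a dict: "clock": time; "qpos": joint angles; "qd": joint speeds; "effort": joint torques, N m; "position": TCP position; "ee_rot": TCP orientation; "contact_force": force on the tool from outside, world axes, zero at the start; "moment": the same for the moment, N m; "width": finger opening in m.
Only numpy, scipy, OpenCV 4.12 (cv2) and the standard library are available. Lean on these libraries where they do the work, as an engineer would, in place of code of your own. Each camera call takes 0.05 s, during which the arm holds its last target.

### The job

The two plain flange blanks are to be drilled together: lay them one on the other on the drilling fixture, between the end stop and the clamp jaw with their length along the clamp, and lay the drill template (the same rectangle, with four bushed holes) on top, all three edges flush. Set the plates down, do not drop them. Then pump the clamp's lever, pulling it away from the pile and letting it come back, stroke by stroke until the jaw holds the whole pile snug against the end stop, leave the lever at rest and let go; leave everything else on the bench where it is.

Things in the scene. Friction and masses are not known exactly. Their poses are not given: they have to be found in the camera images.
- blank_a_centre (a point): a plain solid flange blank of bare steel, a flat plate 95 x 64 x 12 mm with no holes, 0.5-0.65 kg; this point is its centre, half-way up; x along its length, y across its width, z up. The two alike blanks start as a loose heap on the table left or right of the fixture, one lying flat across the other at an angle, its centre 12 mm higher
- blank_b_centre (a point): another plain solid flange blank of bare steel, a flat plate 95 x 64 x 12 mm with no holes, 0.5-0.65 kg; this point is its centre, half-way up; x along its length, y across its width, z up. The two alike blanks start as a loose heap on the table left or right of the fixture, one lying flat across the other at an angle, its centre 12 mm higher
- template_centre (a point): drill template: steel plate 95 x 64 x 12 mm, 0.45-0.6 kg, with a 34 mm bore in the middle and four small holes near the corners, each with a bush collar standing 3 mm proud of the upper face; starts flat on the table, bushes up, left or right of the fixture; this point is its centre, half-way up its 12 mm; x along its length, y across its width, z up
- seat (a point): point on the top face of the fixture's base plate (320 x 110 mm, top 10 mm above the table), right under the centre of the clamped pile. x runs from the clamp to the end stop, y across, z up. End stop: flat face 72 mm wide at x = +47.5 mm, 40 mm high. Jaw face at x = -73.5 mm + jaw joint. Nothing stands at the pile's long sides. Centres of the clamped plates: 6, 18, 30 mm up
- jaw (a joint): travel of the clamp jaw and its toothed bar towards the end stop, m: 0 = fully back (121 mm between jaw and stop), starts from 0 to 0.006, reads 0.026 when closed on 95 mm plates that touch the stop. It stays where it is left (8 N of friction, no spring)
- jaw_face (a point): middle of the jaw's flat face (44 mm wide, 39 mm high), 30 mm above the table; axes as the seat's
- lever (a joint): pump lever, rad: 0 = rest, leaning 0.18 from upright towards the end stop; grows to 0.36 as its top is pulled away from the stop (-x of the seat). A spring returns it (2.5-3.5 N at the handle). A full stroke moves the jaw on one 8 mm tooth (the first stroke 4 to 12 mm) and takes 4 to 15 N at the handle; it stalls when the pile is clamped: pull no harder than 25 N
- handle (a point): centre of the black ball knob (30 mm diameter) on the top end of the lever's flat 12 x 8 mm steel bar; moves with the lever, 100 mm above the pivot, whose axis runs across the fixture 157.5 mm towards -x of the seat and 65 mm above it. At rest this point is 139.6 mm towards -x of the seat, 163.4 mm above it. Can be pinched from above, fingers closing across the fixture
- oval_flange: bystander: an oval two-bolt flange with a round bore, 114 x 62 x 10 mm, flat on the table; origin at the centre of its underside
- pipe_stub: bystander: a bare steel pipe stub, 50 mm diameter, 50 mm high, standing on end; origin at the centre of its foot
- magnet_square: bystander: a flat grey triangular magnetic welding square, about 70 x 70 x 14 mm; origin on the table at its middle
- tungsten_jar: bystander: a small clear jar with a grey cap, 38 mm diameter, 48 mm high; origin at the centre of its foot
- hammer: bystander: a hammer 240 mm long lying near the left side of the work area; origin at the centre of its underside
- wire_brush: bystander: a brush 200 mm long lying near the right side of the work area; origin at the centre of its underside
- spray_can: bystander: a grey spray can, 60 mm diameter, 170 mm high, standing at the left or right side of the work area; origin at the centre of its foot
Things that resemble listed ones, but are neither listed nor needed, are in the scene too. Leave any blue, pink or purple look-alike of the part that bears blank_a_centre alone.

How it is judged:
On the way, in this order (a step that is already met when the one before it is completed fails the run):
1. the two blanks lie flat one on the other on the fixture between jaw and end stop, the template flat on top of them, all let go (x of blank_a_centre in the frame of seat between -0.03 and 0.006 m and y of blank_a_centre in the frame of seat between -0.01 and 0.01 m and angle between each of blank_a_centre, blank_b_centre, template_centre's own z axis and vertical below 0.05 rad and x of blank_b_centre in the frame of seat between -0.03 and 0.006 m and y of blank_b_centre in the frame of seat between -0.01 and 0.01 m and x of template_centre in the frame of seat between -0.03 and 0.006 m and y of template_centre in the frame of seat between -0.01 and 0.01 m and z of template_centre in the frame of seat between 0.027 and 0.033 m and z of each of blank_a_centre, blank_b_centre in the frame of seat below 0.021 m and contact force between the fingers and blank_a below 0.3 N and contact force between the fingers and blank_b below 0.3 N and contact force between the fingers and template below 0.3 N), for 0.2 s.
2. the lever is pulled through a stroke (more than 0.2 rad) (value of joint lever above 0.2 rad).
3. the lever is back at rest (below 0.06 rad) (value of joint lever below 0.06 rad).
4. the lever is pulled again (more than 0.1 rad) (value of joint lever above 0.1 rad).
At the end, for the whole second after the job is handed in: Blanks flat on the fixture, template flat on top, at rest: each within 3.5 mm of its clamped place along the fixture, 10 mm of the centre line across, 0.04 rad square and level, and 3.5 mm of one another; jaw closed (joint 0.0235 to 0.0285 m), lever at rest (below 0.05 rad) (x of blank_a_centre in the frame of seat between -0.0035 and 0.0035 m and y of blank_a_centre in the frame of seat between -0.01 and 0.01 m and angle between each of blank_a_centre, blank_b_centre, template_centre's own z axis and vertical below 0.04 rad and angle between the x axis of each of blank_a_centre, blank_b_centre, template_centre and the x axis of seat, either way round below 0.04 rad and linear speed of each of blank_a, blank_b, template below 0.01 m/s and x of blank_b_centre in the frame of seat between -0.0035 and 0.0035 m and y of blank_b_centre in the frame of seat between -0.01 and 0.01 m and x of template_centre in the frame of seat between -0.0035 and 0.0035 m and y of template_centre in the frame of seat between -0.01 and 0.01 m and z of template_centre in the frame of seat between 0.027 and 0.033 m and z of each of blank_a_centre, blank_b_centre in the frame of seat below 0.021 m and horizontal distance between template_centre and blank_a_centre below 0.0035 m and horizontal distance between each of template_centre, blank_a_centre and blank_b_centre below 0.0035 m and value of joint jaw between 0.0235 and 0.0285 m and value of joint lever below 0.05 rad); the robot touches nothing.
It fails at once if a bystander is shifted by more than 30 mm or knocked over (distance of any of oval_flange, pipe_stub, magnet_square, tungsten_jar, hammer, wire_brush, spray_can from where it was at the start of the episode above 0.03 m or angle between any of oval_flange, pipe_stub, magnet_square, tungsten_jar, hammer, wire_brush, spray_can's own z axis and vertical above 0.5 rad).
It fails at once if a plate is dropped or thrown (moves faster than 0.7 m/s while no finger touches it) ((linear speed of blank_a above 0.7 m/s and contact force between the fingers and blank_a below 0.1 N) or (linear speed of blank_b above 0.7 m/s and contact force between the fingers and blank_b below 0.1 N) or (linear speed of template above 0.7 m/s and contact force between the fingers and template below 0.1 N)).
It also fails if it takes over 72 s, if anything falls off the work surface, if the arm or the gripper's body presses on something with over 40 N, if the wrist force passes 120 N, or if a joint passes its speed limit or range.

## Working session

There is one attempt and no reset: what is moved stays moved. The work goes in short steps, Python scripts to look and compute and a tool call to move; the robot and the scene stay as the last step left them, time stands still between calls to the robot, and variables do not carry over. Pictures are saved under pics/ and viewed, and the job is handed in when it is done.

Besides the shell and the picture viewer there is one more tool, called after ">>>" as name([rows], argument=value, ...), one row to a line, values as JSON. servo_tool: Moves the arm, as the interface text tells. Its arguments: {"type":"object","properties":{"increments":{"type":"array","items":{"type":"object","properties":{"slide":{"type":"array","items":{"type":"number"}},"spin":{"type":"number"}}}},"hand":{"type":"number"},"newtons":{"type":"number"}},"required":["increments"]}

```bash
ls; mkdir -p pics; python3 - <<'E'
from rig import manip, eyes
import cv2
print(manip.get_state()); print(manip.tcp_to_grasp)
for n in("scene","top"):
    cv2.imwrite(f"pics/{n}0.png",eyes.get_image(n)); print(eyes.calibration(n))
E
```

```text
pics
{'clock': 0.0, 'qpos': array([ 1.06398243e+00,  2.76577241e-01,  1.50617130e+00,  2.82961359e-05,
        1.36071428e+00, -1.21019327e-01]), 'qd': array([-0.00052818, -0.00098817, -0.00104729,  0.00018648, -0.00060339,
       -0.00168202]), 'effort': array([-6.35055549e-04, -4.16771615e+01, -2.45801622e+01,  1.07629189e-04,
        1.11220303e-02,  5.28982673e-05]), 'position': array([0.21610499, 0.53224728, 0.23043465]), 'ee_rot': array([-3.01898511e-04,  1.91706069e-01,  9.81451939e-01, -8.85113803e-04]), 'contact_force': array([ 0.08177812, -0.45391863,  0.71948699]), 'moment': array([-0.01771216,  0.01398344, -0.01205245]), 'width': 0.08549205094341499}
-0.0187
{'fx': 365.7431522809791, 'fy': 365.7431522809791, 'cx': 320.17418131518957, 'cy': 198.54967314880255, 'k1': 0.022273163340012104, 'rvec': array([ 2.01722953,  1.0203437 , -0.49834977]), 'tvec': array([-0.31949078, -0.18667388,  1.47327913])}
{'fx': 505.910925140936, 'fy': 505.910925140936, 'cx': 313.8165554409435, 'cy': 204.90977913995462, 'k1': -0.06572356591477213, 'rvec': array([ 2.16418998, -2.12179855,  0.18187375]), 'tvec': array([-0.00654138,  0.56890778,  1.60630807])}
```

View pics/scene0.png

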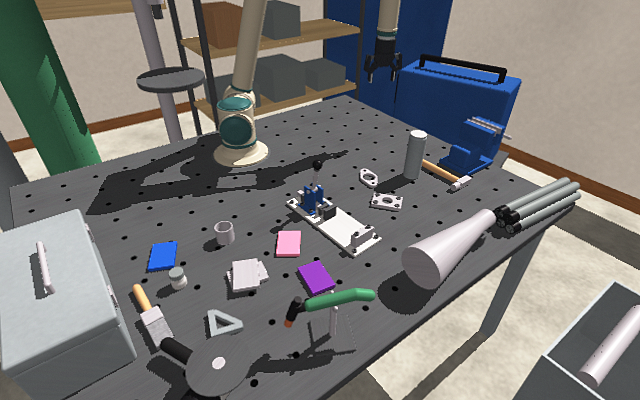

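View pics/top0.png

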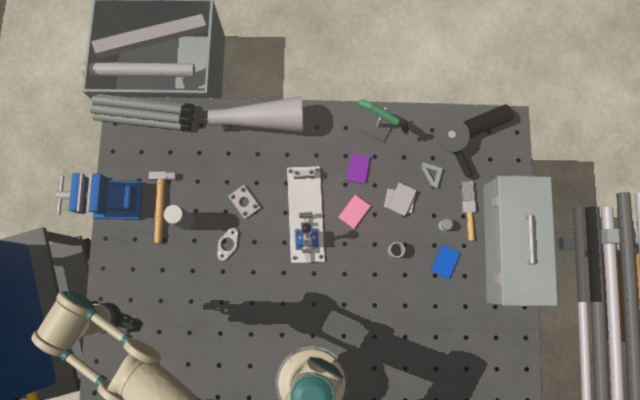

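```bash
cat > h.py <<'E'
import numpy as np, cv2
from rig import manip, eyes
def cal(n):
    c=eyes.calibration(n); K=np.array([[c['fx'],0,c['cx']],[0,c['fy'],c['cy']],[0,0,1]]); return K,np.array([c['k1'],0,0,0.]),np.array(c['rvec']),np.array(c['tvec'])
def proj(n,P):
    K,d,r,t=cal(n); return cv2.projectPoints(np.array(P,float).reshape(-1,3),r,t,K,d)[0].reshape(-1,2)
def ray(n,uv):
    K,d,r,t=cal(n); p=cv2.undistortPoints(np.array(uv,float).reshape(-1,1,2),K,d).reshape(-1,2)
    R=cv2.Rodrigues(r)[0]; return -R.T@t, (R.T@np.c_[p,np.ones(len(p))].T).T
def atz(n,uv,z):
    C,D=ray(n,uv); return C+D*((z-C[2])/D[:,2])[:,None]
def tri(uv1,uv2,n1="top",n2="scene"):
    C1,D1=ray(n1,uv1);C2,D2=ray(n2,uv2);out=[]
    for a,b in zip(D1,D2):
        s=np.linalg.lstsq(np.c_[a,-b],C2-C1,rcond=None)[0]; p,q=C1+s[0]*a,C2+s[1]*b; out.append(np.r_[(p+q)/2,np.linalg.norm(p-q)])
    return np.array(out)
def crop(im,x0,y0,w,h,s,f):
    cv2.imwrite(f,cv2.resize(im[y0:y0+h,x0:x0+w],None,fx=s,fy=s,interpolation=cv2.INTER_CUBIC))
E
python3 - <<'E'
from h import *
t=cv2.imread("pics/top0.png");s=cv2.imread("pics/scene0.png")
crop(t,370,170,60,50,12,"pics/c1.png");crop(t,225,175,110,95,7,"pics/c2.png")
crop(s,210,245,80,60,10,"pics/c3.png");crop(s,280,145,130,115,5,"pics/c4.png")
E
```

```text
(no output)
```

View pics/c1.png

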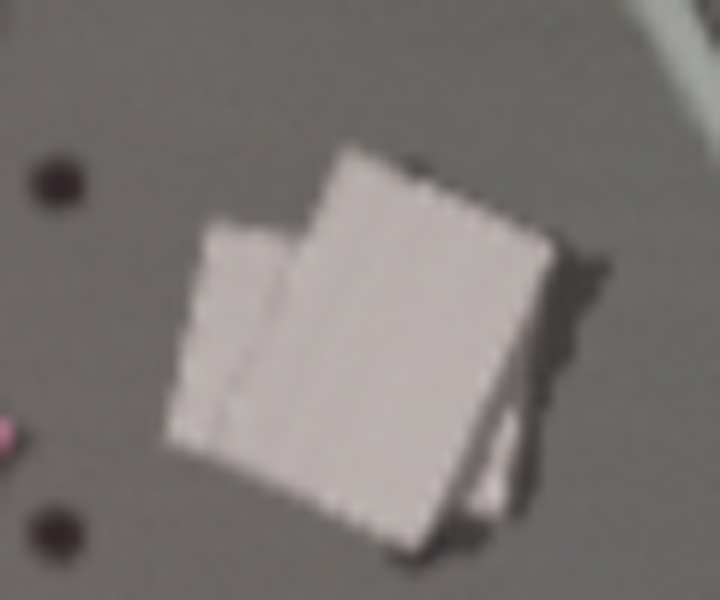

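View pics/c2.png

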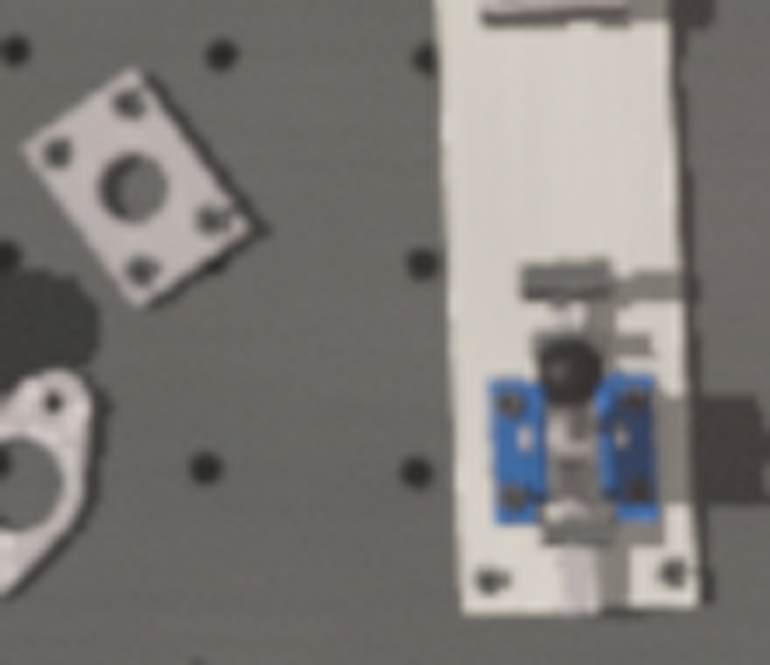

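View pics/c3.png

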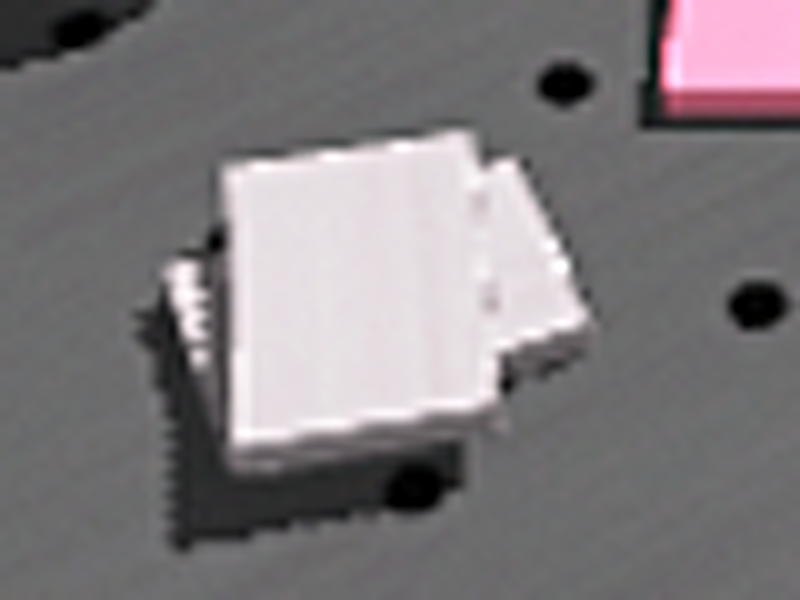

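View pics/c4.png

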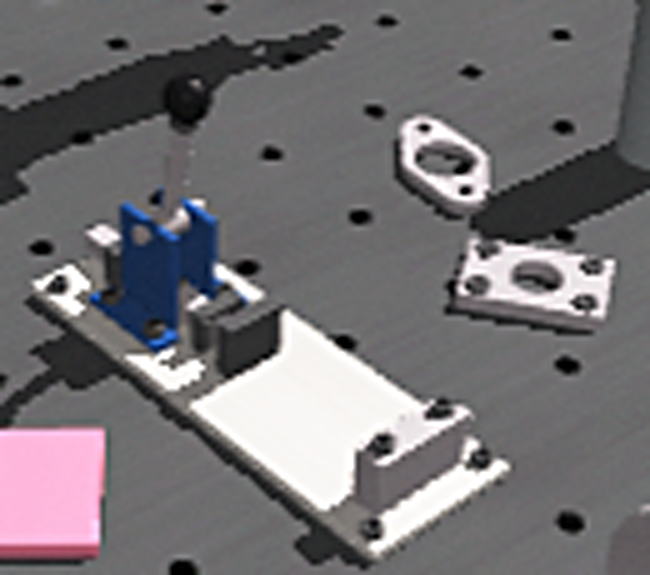

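```bash
python3 - <<'E'
from h import *
t=cv2.imread("pics/top0.png");s=cv2.imread("pics/scene0.png")
crop(t,280,160,55,50,12,"pics/c5.png");crop(t,280,205,55,65,9,"pics/c6.png")
crop(s,280,150,60,65,9,"pics/c7.png");crop(s,330,205,60,55,10,"pics/c8.png")
E
```

```text
(no output)
```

View pics/c5.png

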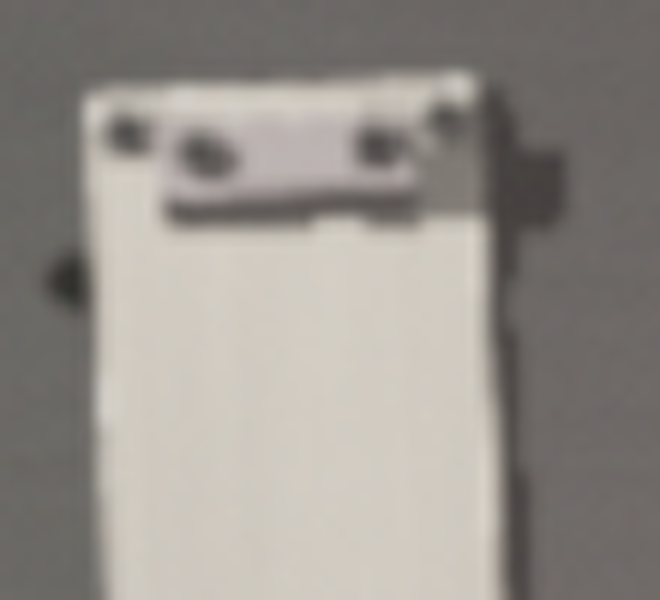

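View pics/c6.png

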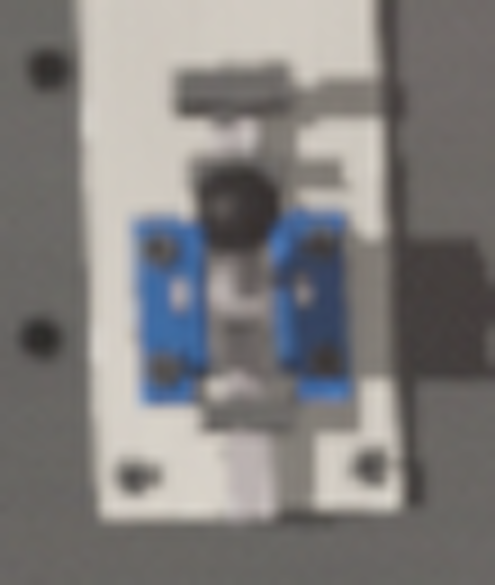

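View pics/c7.png

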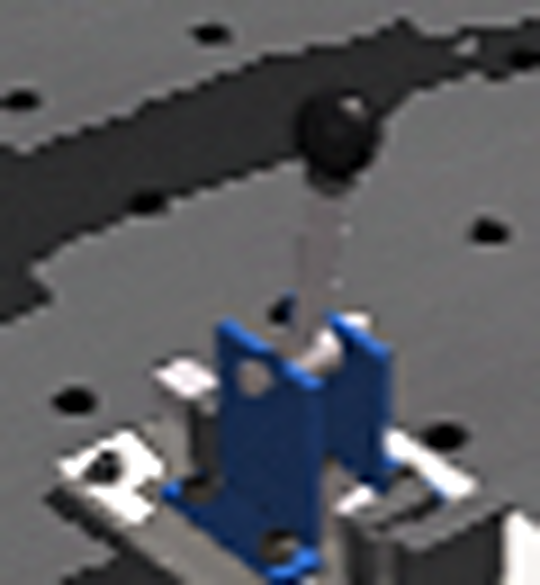

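View pics/c8.png

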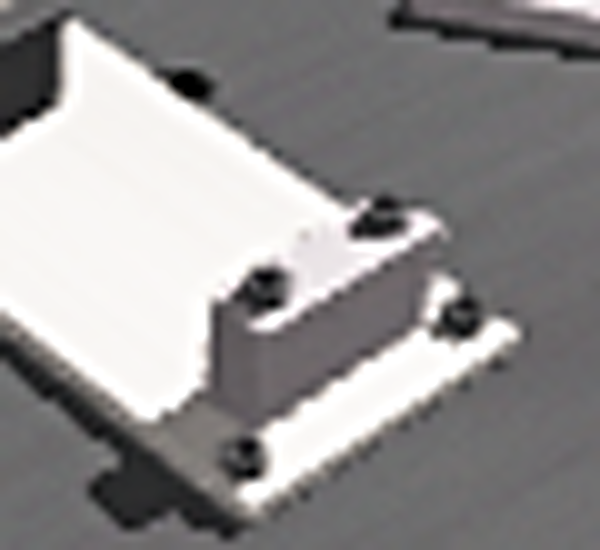

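```bash
python3 - <<'E'
from h import *
def u(c,s,x0,y0): return (np.array(c,float)+.5)/s-.5+[x0,y0]
print("cams",ray("top",[[320,200]])[0],ray("scene",[[320,200]])[0])
T5=lambda c:u(c,12,280,160);T6=lambda c:u(c,9,280,205)
B=np.vstack([T5([[85,93],[476,75]]),T6([[100,519],[402,512]])])
P=atz("top",B,.01);print("base",P)
print("center",P.mean(0)); 
for a,b in((0,1),(2,3),(0,2),(1,3)): d=P[a]-P[b];print(np.linalg.norm(d),np.arctan2(d[1],d[0]))
print("stop top edge",atz("top",T5([[165,198],[415,187]]),.05),"bot",atz("top",T5([[168,223],[418,222]]),.01))
kt=T6([[238,206]]);ks=u([[338,135]],9,280,150);print("knob",tri(kt,ks),atz("top",kt,.1734))
print("jaw face top",atz("top",T6([[175,70],[290,65]]),.0495))
# scene: base corners
S8=lambda c:u(c,10,330,205);print("base far corners from scene",atz("scene",S8([[520,332],[250,518]]),.01))
# template corners top view c2 (225,175,s7) 
t=u([[133,68],[262,228],[138,307],[22,148]],7,225,175);Q=atz("top",t,.012);print("templ",Q,Q.mean(0))
for a,b in((0,1),(1,2),(2,3),(3,0)): d=Q[b]-Q[a];print(np.linalg.norm(d),np.degrees(np.arctan2(d[1],d[0])))
s=u([[468,238],[617,262],[602,330],[448,310]],5,280,145);print("templ scene(z0 lower corners partly)",atz("scene",s,.012))
tb=u([[345,148],[556,245],[418,556],[207,459]],12,370,170);Q=atz("top",tb,.024);print("topblank",Q,Q.mean(0))
for a,b in((0,1),(1,2),(2,3),(3,0)): d=Q[b]-Q[a];print(np.linalg.norm(d),np.degrees(np.arctan2(d[1],d[0])))
sb=u([[225,165],[468,132],[497,402],[235,440]],10,210,245);Q=atz("scene",sb,.024);print("topblank scene",Q,Q.mean(0))
# tri order: top view corner match
print(tri(tb,sb[[2,3,0,1]])) 
bb=u([[210,220],[165,440],[503,518]],12,370,170);Q=atz("top",bb,.012);print("bot",Q)
for a,b in((0,1),(1,2)): d=Q[b]-Q[a];print(np.linalg.norm(d),np.degrees(np.arctan2(d[1],d[0])))
print("mid of diag",(Q[0]+Q[2])/2)
E
```

```text
cams [0.30690949 0.01882054 1.67611957] [ 1.22258326 -0.51921517  0.73700656]
base [[ 0.70129867  0.09860698  0.01      ]
 [ 0.70885276 -0.01128826  0.01      ]
 [ 0.3828275   0.07668404  0.01      ]
 [ 0.38752291 -0.03326405  0.01      ]]
center [0.54512546 0.03268468 0.01      ]
0.11015456231989273 1.6394274395028712
0.11004830102152678 1.6134760768570435
0.3192248436584429 0.06872963050919569
0.32208044435327443 0.06828378586705411
stop top edge [[0.66282072 0.07398041 0.05      ]
 [0.66735682 0.00560778 0.05      ]] bot [[0.66442985 0.07431353 0.01      ]
 [0.66620369 0.00425343 0.01      ]]
knob [[4.80036421e-01 2.79661969e-02 1.71011342e-01 1.72807377e-04]] [[0.47971291 0.02788026 0.1734    ]]
jaw face top [[0.5428526  0.05240566 0.0495    ]
 [0.54553045 0.01094593 0.0495    ]]
base far corners from scene [[ 0.70477879  0.09639153  0.01      ]
 [ 0.71500095 -0.01601341  0.01      ]]
templ [[0.6394296  0.24122165 0.012     ]
 [0.56319368 0.17668046 0.012     ]
 [0.52411441 0.23412206 0.012     ]
 [0.5994406  0.29264838 0.012     ]] [0.58154457 0.23616814 0.012     ]
0.0998873420
[... 714 characters left out ...]
-0.2980852   0.024     ]
 [ 0.57424855 -0.24083734  0.024     ]
 [ 0.65916477 -0.27912409  0.024     ]
 [ 0.63182936 -0.33611343  0.024     ]] [ 0.60308845 -0.28854001  0.024     ]
[[ 6.56749917e-01 -2.77581887e-01  2.06404507e-02  9.48467131e-04]
 [ 6.30367676e-01 -3.35723060e-01  2.22731187e-02  1.21532330e-04]
 [ 5.42540638e-01 -2.96700451e-01  1.92346853e-02  2.14686475e-04]
 [ 5.68674889e-01 -2.38457678e-01  1.78774240e-02  2.49577293e-05]]
bot [[ 0.63735772 -0.24051835  0.012     ]
 [ 0.57470833 -0.22766292  0.012     ]
 [ 0.55467825 -0.32208085  0.012     ]]
0.06395473133374656 168.40406851274972
0.09651916877574765 -101.97731238679455
mid of diag [ 0.59601799 -0.2812996   0.012     ]
```

```bash
cat > plan.py <<'E'
from h import *
from scipy.spatial.transform import Rotation as Ro
import json,sys
def pose():
    s=manip.get_state(); w,x,y,z=s['ee_rot']; R=Ro.from_quat([x,y,z,w]).as_matrix()
    return s,np.array(s['position']),R
def plan(way,step=.045):
    """way: list of (x,y,z,ydir_deg)"""
    s,p,R=pose(); y=np.degrees(np.arctan2(R[1,1],R[0,1])); print("now",p.round(4),"ydir",round(y,2),"tilt",np.degrees(np.arccos(-R[2,2])).round(2),"F",s['contact_force'].round(1),"w",round(s['width'],4),"t",s['clock'])
    rows=[]
    for X in way:
        q=np.array(X[:3]); dy=X[3]-y
        n=int(max(np.ceil(np.linalg.norm(q-p)/step),np.ceil(abs(dy)/8.5),1)); p0=p.copy();y0=y
        for i in range(n):
            t=p0+(q-p0)*(i+1)/n; phi=np.radians(y+90)
            d=t-p; ex=np.array([np.cos(phi),np.sin(phi),0]); ey=np.array([np.sin(phi),-np.cos(phi),0])
            sl=[round(float(v),3) for v in (d@ex,d@ey,-d[2])]
            sp=round(-(y0+dy*(i+1)/n-y),1)
            p=p+sl[0]*ex+sl[1]*ey-np.array([0,0,sl[2]]); y-=sp
            rows.append({"slide":[v+0. for v in sl],"spin":sp+0.})
    for i in range(0,len(rows),8): print(json.dumps(rows[i:i+8]).replace(" ",""))
    print("end",p.round(4),round(y,2))
E
python3 -c "
from plan import *
plan([(.601,-.287,.25,66),(.601,-.287,.06,66)])"
```

```text
now [0.2161 0.5323 0.2305] ydir 67.9 tilt 0.1 F [-0.8  0.1  0.6] w 0.0853 t 0.1
[{"slide":[-0.032,-0.029,-0.001],"spin":0.1},{"slide":[-0.031,-0.029,-0.001],"spin":0.1},{"slide":[-0.032,-0.03,-0.001],"spin":0.1},{"slide":[-0.032,-0.029,-0.001],"spin":0.1},{"slide":[-0.032,-0.029,-0.001],"spin":0.1},{"slide":[-0.032,-0.029,-0.001],"spin":0.0},{"slide":[-0.032,-0.029,0.0],"spin":0.1},{"slide":[-0.032,-0.029,-0.001],"spin":0.1}]
[{"slide":[-0.032,-0.028,-0.001],"spin":0.1},{"slide":[-0.032,-0.029,-0.001],"spin":0.1},{"slide":[-0.032,-0.029,-0.001],"spin":0.1},{"slide":[-0.032,-0.029,-0.001],"spin":0.1},{"slide":[-0.032,-0.028,-0.001],"spin":0.1},{"slide":[-0.032,-0.029,-0.001],"spin":0.1},{"slide":[-0.033,-0.028,-0.001],"spin":0.1},{"slide":[-0.032,-0.029,-0.001],"spin":0.0}]
[{"slide":[-0.033,-0.028,-0.001],"spin":0.1},{"slide":[-0.032,-0.029,-0.001],"spin":0.1},{"slide":[-0.032,-0.028,-0.001],"spin":0.1},{"slide":[-0.033,-0.028,-0.001],"spin":0.1},{"slide":[-0.032,-0.029,0.0],"spin":0.1},{"slide":[0.0,0.0,0.038],"spin":0.0},{"slide":[0.0,0.0,0.038],"spin":0.0},{"slide":[0.0,0.0,0.038],"spin":0.0}]
[{"slide":[0.0,0.0,0.038],"spin":0.0},{"slide":[0.0,0.0,0.038],"spin":0.0}]
end [ 0.6004 -0.2871  0.0595] 66.0
```

Candidates: for the blanks, the bare steel heap at top px (401,198) (chosen; crop c1 shows two crossed plain grey plates), against the pink (355,211), purple (358,168) and blue (446,261) look-alikes. For the template, the four-hole plate at (245,201) (chosen), against the oval flange (228,244).

>>> servo_tool([
  {"slide": [-0.016,-0.015,-0.003],"spin": 0.1},
  {"slide": [-0.032,-0.029,-0.004],"spin": 0.1},
  {"slide": [-0.032,-0.03,-0.004],"spin": 0.1},
  {"slide": [-0.032,-0.029,-0.004],"spin": 0.1},
  {"slide": [-0.032,-0.029,-0.004],"spin": 0.1},
  {"slide": [-0.032,-0.029,-0.001],"spin": 0.0},
  {"slide": [-0.032,-0.029,0.0],"spin": 0.1},
  {"slide": [-0.032,-0.029,0],"spin": 0.1},
], hand=1, newtons=60)

```text
clock: 0.9
position: [0.3547, 0.237, 0.2512]
ee_rot: [-0.0, 0.198, 0.98, -0.0]
contact_force: [1.1, 0.5, -0.0]
width: 0.0853
```

>>> servo_tool([
  {"slide": [-0.032,-0.028,0],"spin": 0.1},
  {"slide": [-0.032,-0.029,0],"spin": 0.1},
  {"slide": [-0.032,-0.029,0],"spin": 0.1},
  {"slide": [-0.032,-0.029,0],"spin": 0.1},
  {"slide": [-0.032,-0.028,0],"spin": 0.1},
  {"slide": [-0.032,-0.029,0],"spin": 0.1},
  {"slide": [-0.033,-0.028,0],"spin": 0.1},
  {"slide": [-0.032,-0.029,0],"spin": 0.1},
])

```text
clock: 1.7
position: [0.5011, -0.0746, 0.251]
ee_rot: [-0.0, 0.205, 0.979, 0.0]
contact_force: [0.3, 0.2, 0.1]
width: 0.0851
```

>>> servo_tool([
  {"slide": [-0.033,-0.028,0],"spin": 0.1},
  {"slide": [-0.032,-0.029,0],"spin": 0.1},
  {"slide": [-0.032,-0.028,0],"spin": 0.1},
  {"slide": [-0.033,-0.028,0],"spin": 0.1},
  {"slide": [-0.032,-0.029,0],"spin": 0.1},
  {"slide": [0,0,0],"spin": 0},
  {"slide": [0,0,0],"spin": 0},
])

```text
clock: 2.4
position: [0.5914, -0.2687, 0.2499]
ee_rot: [-0.001, 0.21, 0.978, 0.001]
contact_force: [0.3, 0.1, 0.2]
width: 0.086
```

```bash
python3 -c "
from plan import *
plan([(.601,-.287,.05,66),(.601,-.287,.009,66)],.04)"
```

```text
now [ 0.5914 -0.2687  0.2499] ydir 65.81 tilt 0.16 F [0.3 0.1 0.2] w 0.086 t 2.4
[{"slide":[-0.003,-0.002,0.033],"spin":0.0},{"slide":[-0.002,-0.002,0.034],"spin":-0.1},{"slide":[-0.003,-0.002,0.033],"spin":0.0},{"slide":[-0.003,-0.002,0.033],"spin":0.0},{"slide":[-0.003,-0.003,0.034],"spin":-0.1},{"slide":[-0.002,-0.002,0.033],"spin":0.0},{"slide":[0.0,0.0,0.02],"spin":0.0},{"slide":[0.0,0.0,0.021],"spin":0.0}]
end [ 0.6007 -0.2871  0.0089] 66.01
```

>>> servo_tool([
  {"slide": [-0.003,-0.002,0.033],"spin": 0.0},
  {"slide": [-0.002,-0.002,0.034],"spin": -0.1},
  {"slide": [-0.003,-0.002,0.033],"spin": 0.0},
  {"slide": [-0.003,-0.002,0.033],"spin": 0.0},
  {"slide": [-0.003,-0.003,0.034],"spin": -0.1},
  {"slide": [-0.002,-0.002,0.033],"spin": 0.0},
  {"slide": [0,0,0],"spin": 0},
])

```text
clock: 3.1
position: [0.5972, -0.283, 0.0468]
ee_rot: [-0.005, 0.207, 0.978, 0.002]
contact_force: [-1.2, 0.6, -0.2]
width: 0.0857
```

```bash
python3 -c "
from plan import *
s=eyes.get_image('scene');crop(s,190,215,110,90,7,'pics/d1.png');print(pose()[1])
"
```

```text
[ 0.59906932 -0.28413092  0.04960908]
```

View pics/d1.png

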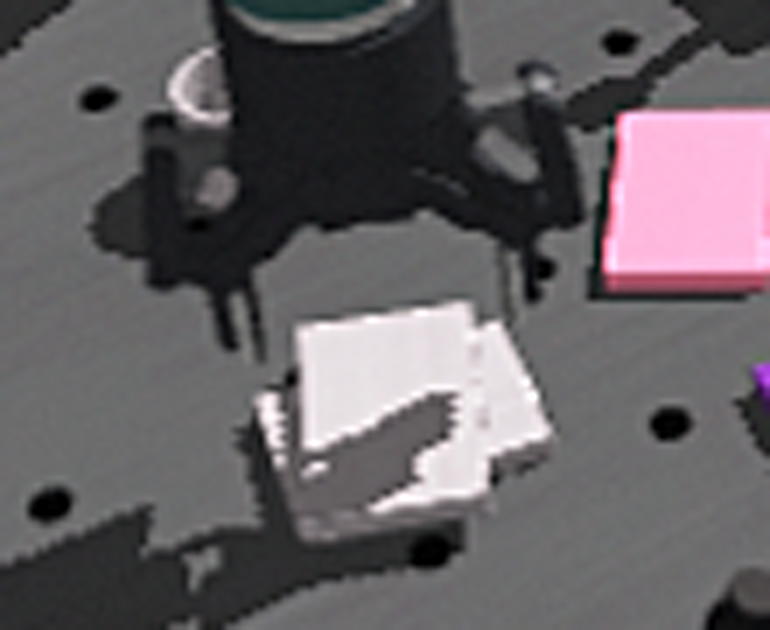

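>>> servo_tool([
  {"slide": [0,0,0.014],"spin": 0},
  {"slide": [0,0,0.014],"spin": 0},
  {"slide": [0,0,0.012],"spin": 0},
  {"slide": [0,0,0],"spin": 0},
  {"slide": [0,0,0],"spin": 0},
])

```text
clock: 3.65
position: [0.6009, -0.2865, 0.0111]
ee_rot: [-0.0, 0.207, 0.978, 0.0]
contact_force: [0.3, -0.4, 0.1]
width: 0.0852
```

>>> servo_tool([
  {"slide": [0,0,0],"spin": 0},
  {"slide": [0,0,0],"spin": 0},
  {"slide": [0,0,0],"spin": 0},
  {"slide": [0,0,0],"spin": 0},
  {"slide": [0,0,0],"spin": 0},
], hand=0, newtons=60)

```text
clock: 4.15
position: [0.6016, -0.2873, 0.0127]
ee_rot: [0.001, 0.207, 0.978, -0.001]
contact_force: [-1.6, 0.7, 6.2]
width: 0.0617
```

```bash
python3 -c "
from plan import *
print(pose())
s=eyes.get_image('scene');crop(s,190,215,110,90,7,'pics/d2.png')
"
```

```text
({'clock': 4.15, 'qpos': array([-5.49560735e-01,  5.82971675e-01,  1.58031227e+00, -3.49053041e-04,
        9.75995805e-01, -1.70298427e+00]), 'qd': array([ 0.00011163, -0.00023707, -0.00012407, -0.00068492,  0.00149834,
       -0.00273707]), 'effort': array([ 5.15876021e-01, -5.01788664e+01, -1.81775361e+01,  2.59109437e-01,
       -3.12003605e-01,  2.32311497e-03]), 'position': array([ 0.60164932, -0.287251  ,  0.01273529]), 'ee_rot': array([ 1.04154895e-03,  2.07079322e-01,  9.78323462e-01, -5.22957467e-04]), 'contact_force': array([-1.56504452,  0.70330406,  6.19225768]), 'moment': array([-0.11776773,  0.23525767, -0.01039871]), 'width': 0.06172329227769761}, array([ 0.60164932, -0.287251  ,  0.01273529]), array([[-9.14234139e-01,  4.05182207e-01,  1.82135619e-03],
       [ 4.05180029e-01,  9.14235762e-01, -1.45460962e-03],
       [-2.25453090e-03, -5.91876620e-04, -9.99997283e-01]]))
```

View pics/d2.png

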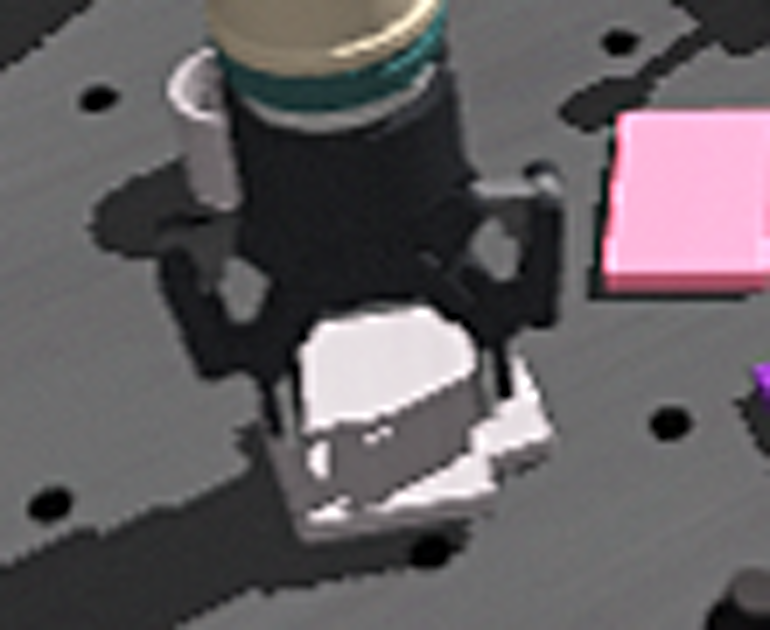

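>>> servo_tool([
  {"slide": [0,0,-0.006],"spin": 0},
  {"slide": [0,0,-0.012],"spin": 0},
  {"slide": [0,0,-0.012],"spin": 0},
  {"slide": [0,0,0],"spin": 0},
  {"slide": [0,0,0],"spin": 0},
])

```text
clock: 4.7
position: [0.6013, -0.2867, 0.0418]
ee_rot: [0.0, 0.207, 0.978, -0.0]
contact_force: [-0.2, 0.4, -6.8]
width: 0.0618
```

```bash
python3 -c "
from plan import *
a=np.radians(3.92);seat=np.array([.6185,.0372]);g=seat-.012*np.array([np.cos(a),np.sin(a)]);print(g)
s=eyes.get_image('scene');crop(s,190,195,110,90,7,'pics/d3.png')
plan([(.600,-.287,.12,66),(g[0],g[1],.12,93.9),(g[0],g[1],.05,93.9)])
"
```

```text
[0.60652807 0.03637964]
now [ 0.6008 -0.2864  0.0412] ydir 66.1 tilt 0.03 F [-0.3  0.3 -6.3] w 0.0617 t 4.75
[{"slide":[0.0,0.0,-0.039],"spin":0.0},{"slide":[0.001,-0.001,-0.04],"spin":0.1},{"slide":[0.016,0.037,0.0],"spin":-3.5},{"slide":[0.013,0.038,0.0],"spin":-3.5},{"slide":[0.011,0.039,0.0],"spin":-3.5},{"slide":[0.008,0.04,0.0],"spin":-3.5},{"slide":[0.007,0.04,0.0],"spin":-3.4},{"slide":[0.003,0.04,0.0],"spin":-3.5}]
[{"slide":[0.002,0.04,0.0],"spin":-3.5},{"slide":[-0.001,0.041,0.0],"spin":-3.5},{"slide":[0.0,0.0,0.035],"spin":0.0},{"slide":[0.0,0.0,0.035],"spin":0.0}]
end [0.6061 0.0366 0.0502] 93.9
```

View pics/d3.png

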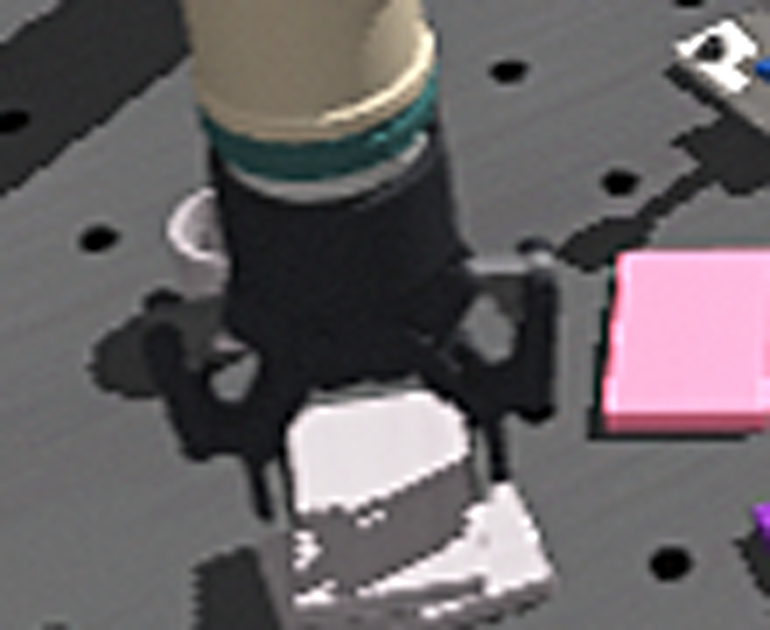

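>>> servo_tool([
  {"slide": [0.0,0.0,-0.025],"spin": 0.0},
  {"slide": [0.001,-0.001,-0.045],"spin": 0.1},
  {"slide": [0.016,0.037,-0.009],"spin": -3.5},
  {"slide": [0.013,0.038,0.0],"spin": -3.5},
  {"slide": [0.011,0.039,0.0],"spin": -3.5},
  {"slide": [0.008,0.04,0.0],"spin": -3.5},
  {"slide": [0.007,0.04,0.0],"spin": -3.4},
  {"slide": [0.003,0.04,0.0],"spin": -3.5},
])

```text
clock: 5.55
position: [0.6044, -0.0429, 0.1196]
ee_rot: [-0.001, 0.026, 1.0, 0.0]
contact_force: [1.0, 0.1, -6.3]
width: 0.0616
```

>>> servo_tool([
  {"slide": [0.002,0.04,0.0],"spin": -3.5},
  {"slide": [-0.001,0.041,0.0],"spin": -3.5},
  {"slide": [0.0,0.0,0.035],"spin": 0.0},
  {"slide": [0.0,0.0,0.035],"spin": 0.0},
  {"slide": [0,0,0.01],"spin": 0},
  {"slide": [0,0,0.0],"spin": 0},
  {"slide": [0,0,0.0],"spin": 0},
])

```text
clock: 6.25
position: [0.6074, 0.036, 0.0412]
ee_rot: [0.001, -0.034, 0.999, -0.0]
contact_force: [-0.3, 0.5, -4.9]
width: 0.0618
```

```bash
python3 -c "
from plan import *
s=eyes.get_image('scene');crop(s,280,120,110,140,5,'pics/e1.png')
s=eyes.get_image('top');crop(s,270,150,80,90,6,'pics/e2.png')
plan([(.6065,.0364,.02,93.9),(.6065,.0364,.0105,93.9)],.005)
"
```

```text
now [0.6081 0.0359 0.0422] ydir 93.86 tilt 0.23 F [-0.1 -0.3 -6.6] w 0.0614 t 6.35
[{"slide":[0.0,0.0,0.004],"spin":0.0},{"slide":[0.001,0.0,0.005],"spin":0.0},{"slide":[0.0,0.0,0.004],"spin":0.0},{"slide":[0.0,0.0,0.005],"spin":0.0},{"slide":[0.001,0.001,0.004],"spin":0.0},{"slide":[0.0,0.0,0.005],"spin":0.0},{"slide":[0.0,0.0,0.005],"spin":0.0}]
end [0.606  0.0368 0.0102] 93.86
```

View pics/e1.png

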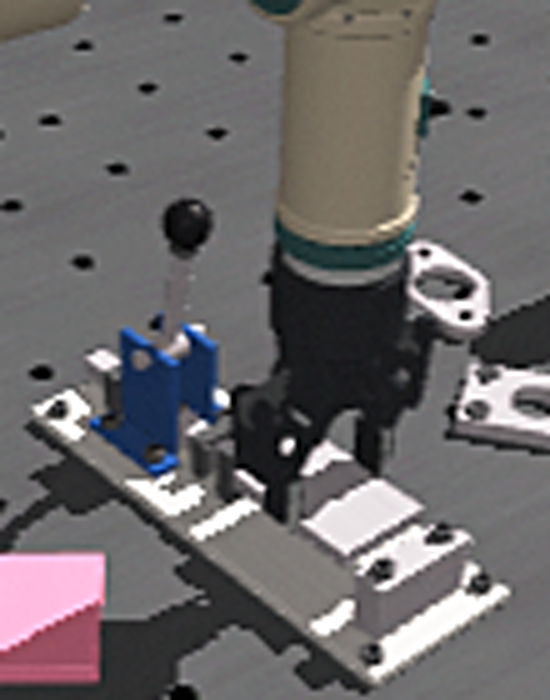

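View pics/e2.png

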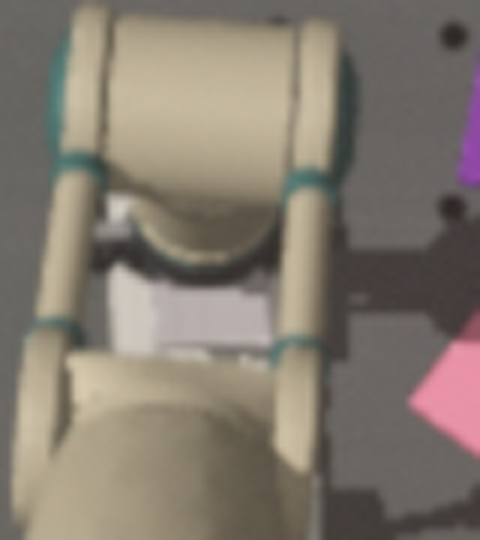

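```bash
python3 -c "
from plan import *
u=lambda c,s,x0,y0:(np.array(c,float)+.5)/s-.5+[x0,y0]
print(atz('scene',u([[425,508],[350,557]],5,280,120),.054),atz('scene',u([[360,573],[472,537]],5,280,120),.05))
print(manip.get_state()['contact_force'])
"
```

```text
[[0.65709015 0.06862003 0.054     ]
 [0.66387257 0.00630587 0.054     ]] [[0.67398455 0.00529238 0.05      ]
 [0.68840754 0.07657411 0.05      ]]
[-0.09942295 -0.27355378 -6.55494936]
```

>>> servo_tool([
  {"slide": [0.0,0.0,0.008],"spin": 0.0},
  {"slide": [0.001,0.0,0.008],"spin": 0.0},
  {"slide": [0,0,0.007],"spin": 0},
  {"slide": [0,0,0.003],"spin": 0},
  {"slide": [0,0,0],"spin": 0},
  {"slide": [0,0,0],"spin": 0},
])

```text
clock: 6.95
position: [0.6054, 0.0363, 0.0142]
ee_rot: [0.0, -0.034, 0.999, 0.0]
contact_force: [-0.5, -0.6, -5.6]
width: 0.0613
```

>>> servo_tool([
  {"slide": [0,0,0.001],"spin": 0},
  {"slide": [0,0,0.001],"spin": 0},
  {"slide": [0,0,0.001],"spin": 0},
  {"slide": [0,0,0.0],"spin": 0},
])

```text
clock: 7.35
position: [0.6052, 0.0363, 0.0112]
ee_rot: [-0.0, -0.034, 0.999, 0.0]
contact_force: [0.8, -1.1, -6.0]
width: 0.0615
```

>>> servo_tool([
  {"slide": [0,0,0.001],"spin": 0},
  {"slide": [0,0,0.001],"spin": 0},
  {"slide": [0,0,0],"spin": 0},
])

```text
clock: 7.65
position: [0.6054, 0.0363, 0.0107]
ee_rot: [0.0, -0.034, 0.999, -0.0]
contact_force: [-3.5, 0.1, 5.1]
width: 0.0619
```

>>> servo_tool([
  {"slide": [0,0,-0.001],"spin": 0},
  {"slide": [0,0,0],"spin": 0},
  {"slide": [0,0,0],"spin": 0},
  {"slide": [0,0,0],"spin": 0},
], hand=1)

```text
clock: 8.05
position: [0.6057, 0.0363, 0.0104]
ee_rot: [0.0, -0.034, 0.999, 0.0]
contact_force: [-0.1, 0.3, -0.0]
width: 0.0851
```

```bash
python3 -c "
from plan import *
plan([(.6054,.0363,.1,93.86),(.596,-.2815,.12,-11.9),(.596,-.2815,.05,-11.9)])
"
```

```text
now [0.6057 0.0363 0.0104] ydir 93.89 tilt 0.04 F [-0.1  0.3 -0. ] w 0.0851 t 8.05
[{"slide":[0.0,0.0,-0.045],"spin":0.0},{"slide":[0.0,0.0,-0.045],"spin":0.0},{"slide":[0.002,-0.024,-0.002],"spin":8.1},{"slide":[-0.001,-0.025,-0.001],"spin":8.2},{"slide":[-0.004,-0.024,-0.002],"spin":8.1},{"slide":[-0.008,-0.023,-0.001],"spin":8.2},{"slide":[-0.011,-0.022,-0.002],"spin":8.1},{"slide":[-0.014,-0.02,-0.001],"spin":8.1}]
[{"slide":[-0.017,-0.018,-0.002],"spin":8.2},{"slide":[-0.019,-0.015,-0.001],"spin":8.1},{"slide":[-0.021,-0.012,-0.002],"spin":8.1},{"slide":[-0.023,-0.01,-0.001],"spin":8.2},{"slide":[-0.023,-0.006,-0.002],"spin":8.1},{"slide":[-0.025,-0.002,-0.001],"spin":8.2},{"slide":[-0.024,0.0,-0.002],"spin":8.1},{"slide":[0.0,0.0,0.035],"spin":0.0}]
[{"slide":[0.0,0.0,0.035],"spin":0.0}]
end [ 0.5955 -0.2814  0.0504] -11.91
```

>>> servo_tool([
  {"slide": [0.0,0.0,-0.03],"spin": 0.0},
  {"slide": [0.0,0.0,-0.045],"spin": 0.0},
  {"slide": [0.002,-0.024,-0.017],"spin": 8.1},
  {"slide": [-0.001,-0.025,-0.001],"spin": 8.2},
  {"slide": [-0.004,-0.024,-0.002],"spin": 8.1},
  {"slide": [-0.008,-0.023,-0.001],"spin": 8.2},
  {"slide": [-0.011,-0.022,-0.002],"spin": 8.1},
  {"slide": [-0.014,-0.02,-0.001],"spin": 8.1},
])

```text
clock: 8.85
position: [0.6007, -0.1114, 0.1094]
ee_rot: [0.0, 0.385, 0.923, 0.0]
contact_force: [-0.2, -0.6, 0.4]
width: 0.0851
```

```bash
python3 -c "
from plan import *
t=eyes.get_image('top');cv2.imwrite('pics/top1.png',t)
s=eyes.get_image('scene');cv2.imwrite('pics/scene1.png',s)
crop(t,370,170,60,50,12,'pics/f1.png');crop(t,270,150,80,70,8,'pics/f2.png')
crop(s,210,245,80,60,10,'pics/f3.png');crop(s,290,165,110,95,7,'pics/f4.png')
"
```

```text
(no output)
```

View pics/f1.png

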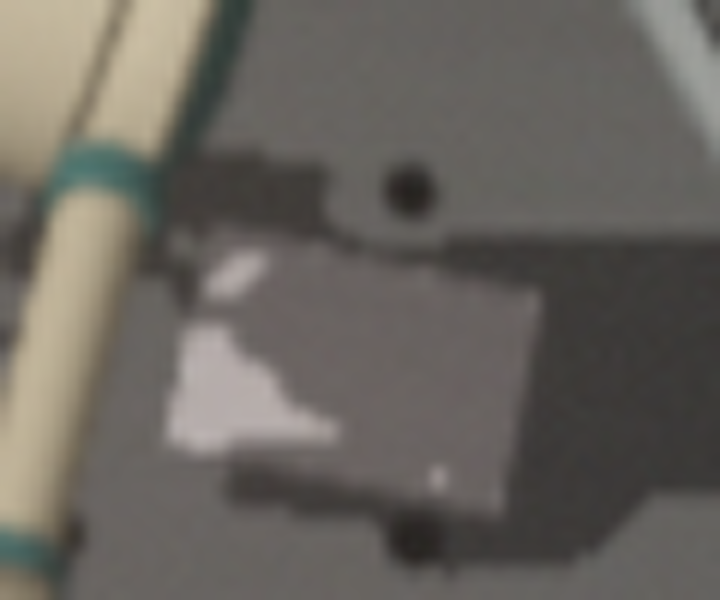

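View pics/f2.png

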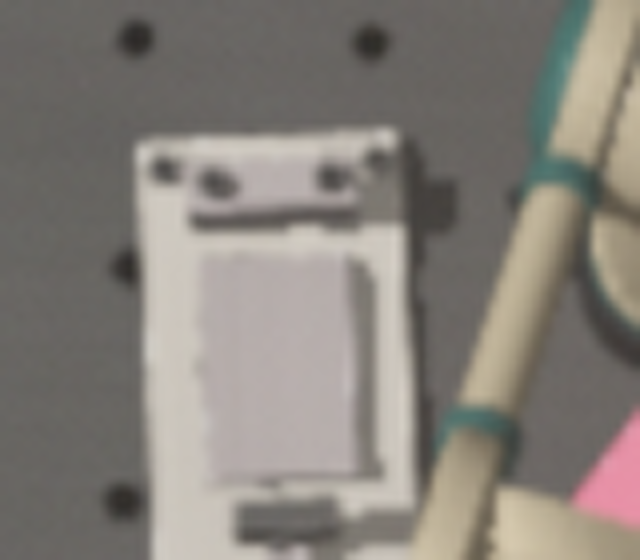

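View pics/f4.png

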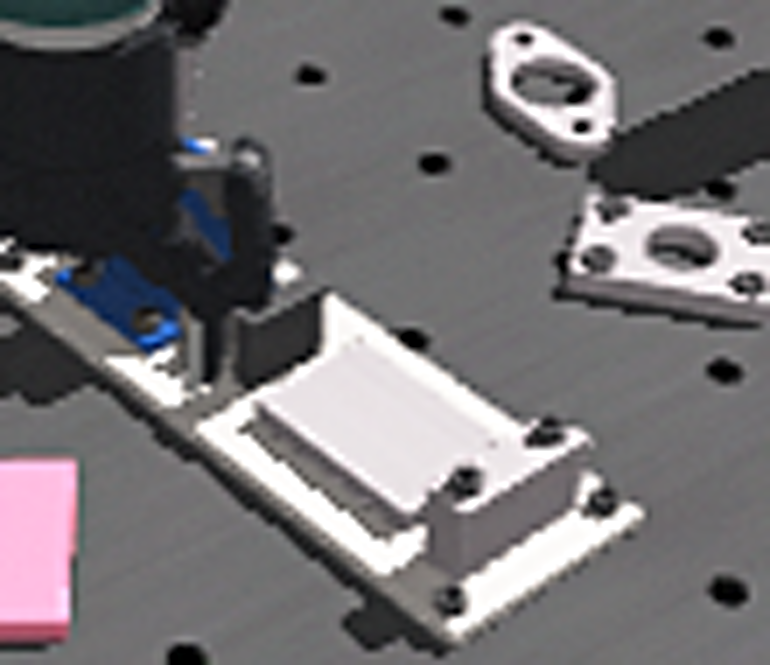

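View pics/f3.png

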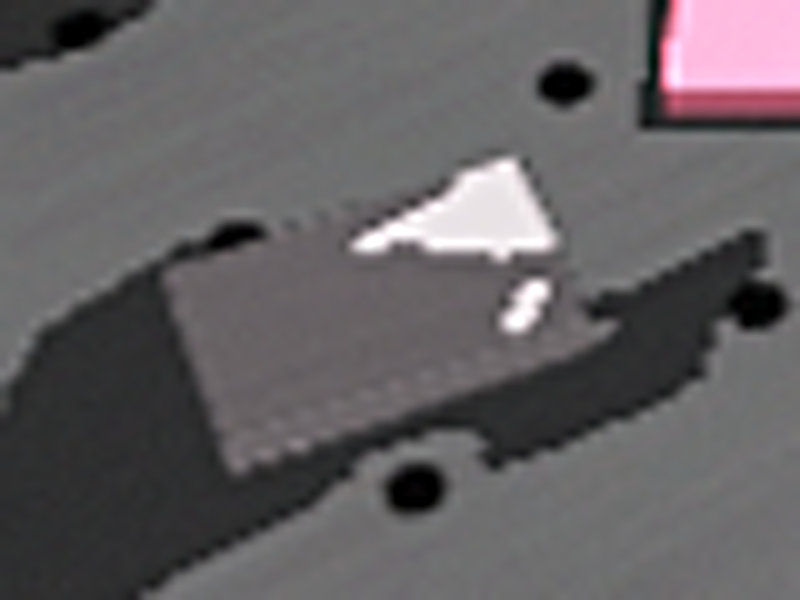

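```bash
python3 -c "
from plan import *
u=lambda c,s,x0,y0:(np.array(c,float)+.5)/s-.5+[x0,y0]
def rep(n,c,z):
    Q=atz(n,c,z);print(n,Q.mean(0)[:2].round(4),[(round(float(np.linalg.norm(Q[i]-Q[i-1])),4),round(float(np.degrees(np.arctan2(*(Q[i]-Q[i-1])[1::-1]))),1)) for i in range(4)])
rep('top',u([[200,258],[350,253],[366,474],[212,486]],8,270,150),.022)
rep('top',u([[206,225],[165,445],[502,518],[543,290]],12,370,170),.012)
rep('scene',u([[515,158],[590,325],[235,468],[160,270]],10,210,245),.012)
"
```

```text
top [0.6038 0.035 ] [(0.0963, 4.4), (0.0626, -86.8), (0.0935, -174.9), (0.0638, 95.7)]
top [ 0.5958 -0.2807] [(0.0962, 80.1), (0.0637, 169.4), (0.096, -101.2), (0.0659, -10.8)]
scene [ 0.6026 -0.2838] [(0.0956, 78.2), (0.0638, -11.9), (0.0939, -97.3), (0.0712, 169.8)]
```

```bash
python3 -c "
from plan import *
plan([(.598,-.281,.11,-11.2),(.598,-.281,.01,-11.2)])
"
```

```text
now [ 0.601  -0.1135  0.1094] ydir 44.86 tilt 0.11 F [ 0.5  0.4 -0. ] w 0.0857 t 8.95
[{"slide":[-0.017,-0.017,0.0],"spin":8.0},{"slide":[-0.019,-0.015,0.0],"spin":8.0},{"slide":[-0.02,-0.012,0.0],"spin":8.0},{"slide":[-0.023,-0.009,0.0],"spin":8.0},{"slide":[-0.023,-0.006,0.0],"spin":8.0},{"slide":[-0.023,-0.002,-0.001],"spin":8.1},{"slide":[-0.024,0.001,0.0],"spin":8.0},{"slide":[0.0,0.0,0.033],"spin":0.0}]
[{"slide":[0.0,0.0,0.034],"spin":0.0},{"slide":[0.0,0.0,0.033],"spin":0.0}]
end [ 0.5981 -0.2806  0.0104] -11.24
```

>>> servo_tool([
  {"slide": [-0.017,-0.017,0.0],"spin": 8.0},
  {"slide": [-0.019,-0.015,0.0],"spin": 8.0},
  {"slide": [-0.02,-0.012,0.0],"spin": 8.0},
  {"slide": [-0.023,-0.009,0.0],"spin": 8.0},
  {"slide": [-0.023,-0.006,0.0],"spin": 8.0},
  {"slide": [-0.023,-0.002,-0.001],"spin": 8.1},
  {"slide": [-0.024,0.001,0.0],"spin": 8.0},
  {"slide": [0,0,0],"spin": 0},
])

```text
clock: 9.75
position: [0.5988, -0.2799, 0.11]
ee_rot: [0.001, 0.772, 0.635, -0.0]
contact_force: [-0.2, 0.3, -0.9]
width: 0.0854
```

>>> servo_tool([
  {"slide": [0,0,0.03],"spin": 0},
  {"slide": [0,0,0.03],"spin": 0},
  {"slide": [0,0,0.03],"spin": 0},
  {"slide": [0,0,0.012],"spin": 0},
  {"slide": [0,0,0.004],"spin": 0},
  {"slide": [0,0,0],"spin": 0},
  {"slide": [0,0,0],"spin": 0},
])

```text
clock: 10.45
position: [0.5996, -0.2778, 0.0058]
ee_rot: [0.001, 0.771, 0.636, 0.001]
contact_force: [0.1, -0.9, -0.0]
width: 0.0853
```

```bash
python3 -c "
from plan import *
plan([(.598,-.281,.004,-11.2)])
s=eyes.get_image('scene');crop(s,190,195,110,110,6,'pics/g1.png')
"
```

```text
now [ 0.5996 -0.2778  0.0058] ydir -10.96 tilt 0.16 F [ 0.1 -0.9 -0. ] w 0.0853 t 10.45
[{"slide":[-0.003,-0.001,0.002],"spin":0.2}]
end [ 0.5981 -0.2806  0.0038] -11.16
```

View pics/g1.png

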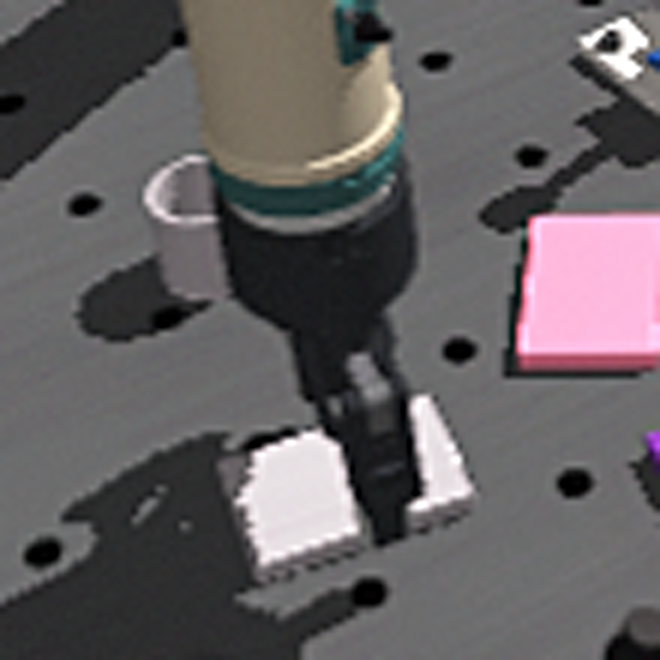

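>>> servo_tool([
  {"slide": [-0.003,-0.001,0.002],"spin": 0.2},
  {"slide": [0,0,0],"spin": 0},
])

```text
clock: 10.7
position: [0.597, -0.2808, 0.003]
ee_rot: [0.001, 0.773, 0.635, 0.0]
contact_force: [-0.1, -0.1, -0.4]
width: 0.0855
```

>>> servo_tool([
  {"slide": [0,0,0],"spin": 0},
  {"slide": [0,0,0],"spin": 0},
  {"slide": [0,0,0],"spin": 0},
  {"slide": [0,0,0],"spin": 0},
  {"slide": [0,0,0],"spin": 0},
], hand=0)

```text
clock: 11.2
position: [0.5973, -0.2806, 0.0035]
ee_rot: [0.001, 0.773, 0.635, 0.0]
contact_force: [0.2, -0.5, 5.3]
width: 0.0613
```

>>> servo_tool([
  {"slide": [0,0,-0.01],"spin": 0},
  {"slide": [0,0,-0.02],"spin": 0},
  {"slide": [0,0,-0.03],"spin": 0},
  {"slide": [0,0,-0.03],"spin": 0},
  {"slide": [0,0,-0.03],"spin": 0},
  {"slide": [0,0,0],"spin": 0},
])

```text
clock: 11.8
position: [0.5992, -0.2816, 0.1264]
ee_rot: [0.004, 0.773, 0.635, 0.001]
contact_force: [1.2, -0.1, -5.6]
width: 0.0605
```

```bash
python3 -c "
from plan import *
plan([(.6055,.0363,.12,-86.12),(.6055,.0363,.05,-86.12)],.04)
"
```

```text
now [ 0.5992 -0.2816  0.1264] ydir -11.2 tilt 0.47 F [ 1.2 -0.1 -5.6] w 0.0605 t 11.8
[{"slide":[0.035,-0.006,0.001],"spin":8.3},{"slide":[0.033,-0.011,0.0],"spin":8.3},{"slide":[0.032,-0.016,0.001],"spin":8.4},{"slide":[0.029,-0.02,0.001],"spin":8.3},{"slide":[0.025,-0.025,0.001],"spin":8.3},{"slide":[0.022,-0.027,0.0],"spin":8.3},{"slide":[0.018,-0.031,0.001],"spin":8.4},{"slide":[0.013,-0.033,0.001],"spin":8.3}]
[{"slide":[0.008,-0.034,0.0],"spin":8.3},{"slide":[0.0,0.0,0.035],"spin":0.0},{"slide":[0.0,0.0,0.035],"spin":0.0}]
end [0.6054 0.0361 0.0504] -86.1
```

>>> servo_tool([
  {"slide": [0.035,-0.006,0.001],"spin": 8.3},
  {"slide": [0.033,-0.011,0.0],"spin": 8.3},
  {"slide": [0.032,-0.016,0.001],"spin": 8.4},
  {"slide": [0.029,-0.02,0.001],"spin": 8.3},
  {"slide": [0.025,-0.025,0.001],"spin": 8.3},
  {"slide": [0.022,-0.027,0.0],"spin": 8.3},
  {"slide": [0.018,-0.031,0.001],"spin": 8.4},
  {"slide": [0.013,-0.033,0.001],"spin": 8.3},
])

```text
clock: 12.6
position: [0.6007, 0.0041, 0.1138]
ee_rot: [-0.001, 0.995, 0.103, -0.002]
contact_force: [0.2, 0.1, -7.0]
width: 0.0613
```

>>> servo_tool([
  {"slide": [0.008,-0.034,0.0],"spin": 8.3},
  {"slide": [0,0,0.03],"spin": 0},
  {"slide": [0,0,0.03],"spin": 0},
  {"slide": [0,0,0.01],"spin": 0},
  {"slide": [0,0,0],"spin": 0},
  {"slide": [0,0,0],"spin": 0},
  {"slide": [0,0,0],"spin": 0},
])

```text
clock: 13.3
position: [0.6044, 0.037, 0.0476]
ee_rot: [0.0, 0.999, 0.034, 0.001]
contact_force: [-0.3, 0.0, -5.7]
width: 0.061
```

```bash
python3 -c "
from plan import *
s=eyes.get_image('scene');crop(s,280,120,110,140,5,'pics/g2.png')
plan([(.6055,.0363,.03,-86.12)],.02)
"
```

```text
now [0.6044 0.037  0.0477] ydir -86.14 tilt 0.17 F [-0.1  0.3 -5. ] w 0.0608 t 13.35
[{"slide":[0.001,0.001,0.018],"spin":0.0}]
end [0.6055 0.0361 0.0297] -86.14
```

View pics/g2.png

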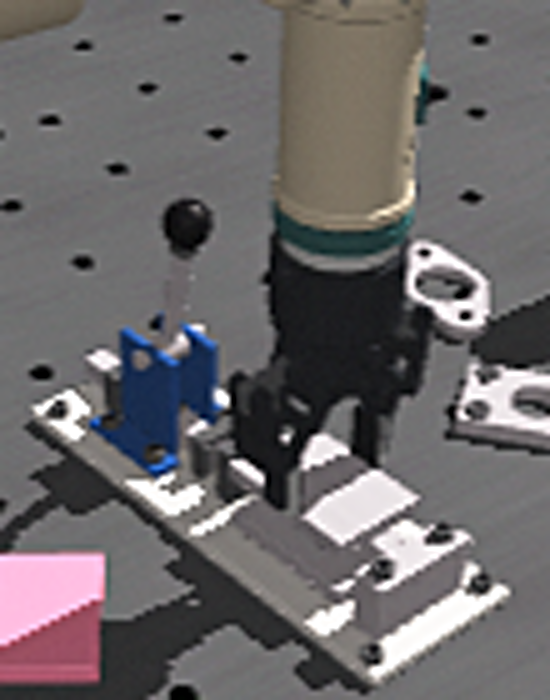

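>>> servo_tool([
  {"slide": [0.001,0.001,0.008],"spin": 0.0},
  {"slide": [0,0,0.008],"spin": 0},
  {"slide": [0,0,0.003],"spin": 0},
  {"slide": [0,0,0.001],"spin": 0},
  {"slide": [0,0,0.001],"spin": 0},
  {"slide": [0,0,0],"spin": 0},
])

```text
clock: 13.95
position: [0.604, 0.0364, 0.0256]
ee_rot: [-0.0, 0.999, 0.034, -0.0]
contact_force: [-1.3, 0.0, -2.3]
width: 0.0611
```

>>> servo_tool([
  {"slide": [0,0,0.001],"spin": 0},
  {"slide": [0,0,0],"spin": 0},
])

```text
clock: 14.15
position: [0.6041, 0.0365, 0.0255]
ee_rot: [0.0, 0.999, 0.034, 0.0]
contact_force: [-4.0, -0.2, 4.0]
width: 0.0611
```

Seated. Release and go for the template.

>>> servo_tool([
  {"slide": [0,0,-0.001],"spin": 0},
  {"slide": [0,0,0],"spin": 0},
  {"slide": [0,0,0],"spin": 0},
  {"slide": [0,0,0],"spin": 0},
], hand=1)

```text
clock: 14.55
position: [0.6048, 0.0364, 0.0255]
ee_rot: [0.0, 0.999, 0.034, 0.001]
contact_force: [-0.9, -0.3, -0.5]
width: 0.0851
```

```bash
python3 -c "
from plan import *
u=lambda c,s,x0,y0:(np.array(c,float)+.5)/s-.5+[x0,y0]
print('bore top',atz('top',u([[134,188]],7,225,175),.012))
plan([(.6044,.0365,.115,-86.1),(.583,.237,.115,-51.5)],.035)
"
```

```text
bore top [[0.58120082 0.23834005 0.012     ]]
now [0.6048 0.0364 0.0255] ydir -86.1 tilt 0.07 F [-0.9 -0.3 -0.5] w 0.0851 t 14.55
[{"slide":[0.0,0.0,-0.03],"spin":0.0},{"slide":[0.0,0.0,-0.03],"spin":0.0},{"slide":[0.0,0.0,-0.029],"spin":0.0},{"slide":[-0.001,-0.034,0.0],"spin":-5.8},{"slide":[0.002,-0.033,0.0],"spin":-5.7},{"slide":[0.005,-0.033,0.0],"spin":-5.8},{"slide":[0.009,-0.033,0.0],"spin":-5.8},{"slide":[0.012,-0.031,0.0],"spin":-5.7}]
[{"slide":[0.015,-0.031,0.0],"spin":-5.8}]
end [0.583  0.2376 0.1145] -51.5
```

>>> servo_tool([
  {"slide": [0.0,0.0,-0.03],"spin": 0.0},
  {"slide": [0.0,0.0,-0.03],"spin": 0.0},
  {"slide": [0.0,0.0,-0.029],"spin": 0.0},
  {"slide": [0,0,0],"spin": 0},
])

```text
clock: 14.95
position: [0.6076, 0.0363, 0.1188]
ee_rot: [0.0, 0.999, 0.034, 0.005]
contact_force: [-0.3, -0.0, 0.2]
width: 0.0853
```

```bash
python3 -c "
from plan import *
u=lambda c,s,x0,y0:(np.array(c,float)+.5)/s-.5+[x0,y0]
H=atz('top',u([[130,105],[213,220],[142,270],[57,153]],7,225,175),.014);print(H,H.mean(0))
for i in range(4):
  d=H[i]-H[i-1];print(np.linalg.norm(d),np.degrees(np.arctan2(d[1],d[0])))
s=eyes.get_image('scene');crop(s,290,165,130,95,6,'pics/i1.png')
plan([(.583,.238,.115,-51.5)],.035)
"
```

```text
[[0.62099534 0.24164083 0.014     ]
 [0.56624675 0.1999025  0.014     ]
 [0.54156868 0.23267759 0.014     ]
 [0.59701348 0.27550108 0.014     ]] [0.58145606 0.2374305  0.014     ]
0.04149273076703163 -54.69158724727445
0.06884400081480342 -142.6794258085093
0.04102698374820569 126.97799463741333
0.07005696067899965 37.681161300070045
now [0.606  0.0364 0.1165] ydir -86.1 tilt 0.31 F [ 0.4 -0.3  0.4] w 0.0858 t 15.0
[{"slide":[-0.002,-0.034,0.0],"spin":-5.8},{"slide":[0.002,-0.034,0.001],"spin":-5.7},{"slide":[0.005,-0.033,0.0],"spin":-5.8},{"slide":[0.009,-0.033,0.0],"spin":-5.8},{"slide":[0.012,-0.031,0.0],"spin":-5.7},{"slide":[0.015,-0.031,0.001],"spin":-5.8}]
end [0.583  0.2384 0.1145] -51.5
```

View pics/i1.png

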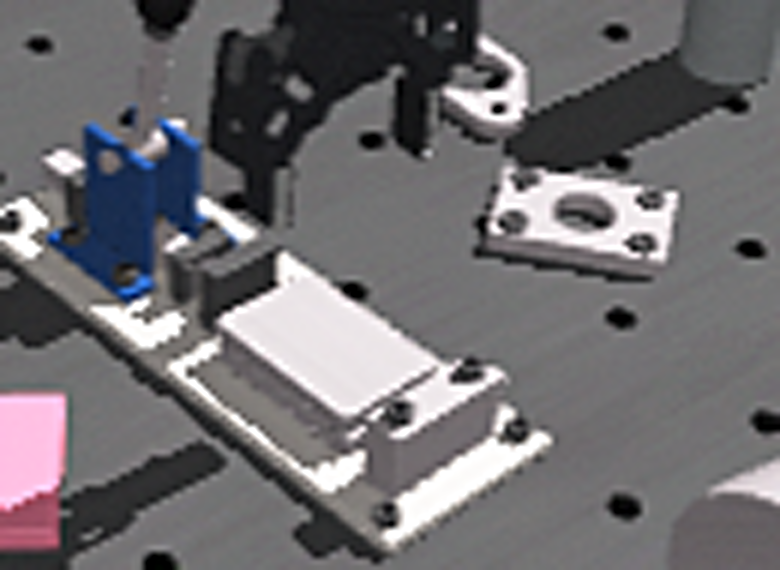

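>>> servo_tool([
  {"slide": [-0.002,-0.034,0.0],"spin": -5.6},
  {"slide": [0.002,-0.034,0.001],"spin": -5.6},
  {"slide": [0.005,-0.033,0.0],"spin": -5.6},
  {"slide": [0.009,-0.033,0.0],"spin": -5.6},
  {"slide": [0.012,-0.031,0.0],"spin": -5.5},
  {"slide": [0.015,-0.031,0.001],"spin": -5.5},
  {"slide": [0,0,0.03],"spin": 0},
  {"slide": [0,0,0.02],"spin": 0},
])

```text
clock: 15.8
position: [0.5811, 0.2398, 0.0597]
ee_rot: [-0.0, 0.947, 0.321, -0.001]
contact_force: [0.4, -0.1, -0.1]
width: 0.0853
```

>>> servo_tool([
  {"slide": [0,0,0.015],"spin": 0},
  {"slide": [0,0,0],"spin": 0},
  {"slide": [0,0,0],"spin": 0},
])

```text
clock: 16.1
position: [0.5821, 0.2385, 0.0463]
ee_rot: [-0.0, 0.948, 0.32, -0.001]
contact_force: [0.6, 0.3, 0.7]
width: 0.0856
```

```bash
python3 -c "
from plan import *
s=eyes.get_image('scene');crop(s,310,120,130,110,6,'pics/j1.png')
plan([(.583,.2385,.003,-52.7)],.015)
"
```

```text
now [0.5829 0.2386 0.0472] ydir -52.71 tilt 0.0 F [-0.   0.2 -0. ] w 0.0856 t 16.15
[{"slide":[0.0,0.0,0.015],"spin":0.0},{"slide":[0.0,0.0,0.014],"spin":0.0},{"slide":[0.0,0.0,0.015],"spin":0.0}]
end [0.5829 0.2386 0.0032] -52.71
```

View pics/j1.png

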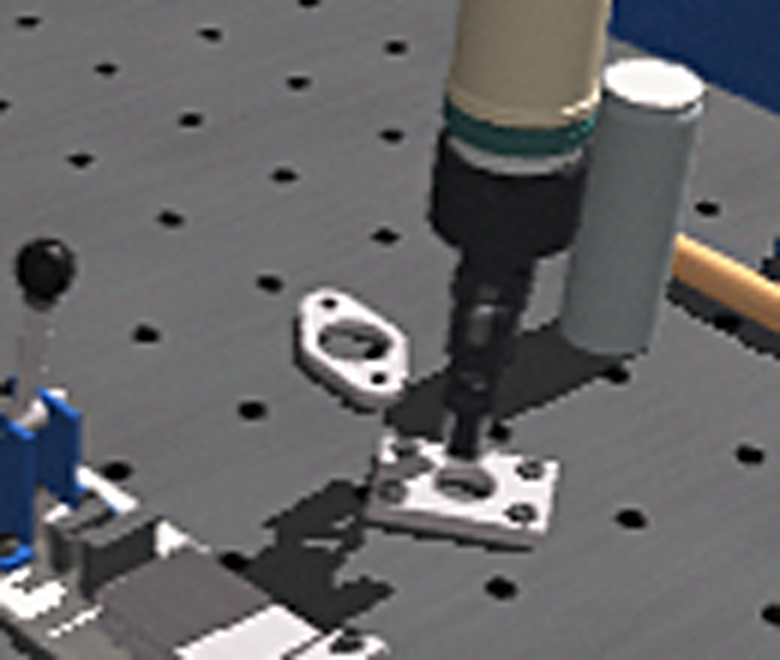

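>>> servo_tool([
  {"slide": [0,0,0.02],"spin": 0},
  {"slide": [0,0,0.016],"spin": 0},
  {"slide": [0,0,0.008],"spin": 0},
  {"slide": [0,0,0],"spin": 0},
  {"slide": [0,0,0],"spin": 0},
])

```text
clock: 16.65
position: [0.5834, 0.2388, 0.0041]
ee_rot: [-0.0, 0.948, 0.32, 0.001]
contact_force: [0.0, -0.5, -0.0]
width: 0.0855
```

>>> servo_tool([
  {"slide": [0,0,0],"spin": 0},
  {"slide": [0,0,0],"spin": 0},
  {"slide": [0,0,0],"spin": 0},
  {"slide": [0,0,0],"spin": 0},
  {"slide": [0,0,0],"spin": 0},
], hand=0)

```text
clock: 17.15
position: [0.5835, 0.2389, 0.0054]
ee_rot: [0.0, 0.947, 0.32, 0.001]
contact_force: [-1.5, -0.9, 7.1]
width: 0.0596
```

>>> servo_tool([
  {"slide": [0,0,-0.01],"spin": 0},
  {"slide": [0,0,-0.02],"spin": 0},
  {"slide": [0,0,-0.03],"spin": 0},
  {"slide": [0,0,-0.03],"spin": 0},
  {"slide": [0,0,-0.03],"spin": 0},
  {"slide": [0,0,0],"spin": 0},
])

```text
clock: 17.75
position: [0.5854, 0.2395, 0.1277]
ee_rot: [0.0, 0.947, 0.32, 0.005]
contact_force: [1.9, 0.9, -4.4]
width: 0.0594
```

```bash
python3 -c "
from plan import *
plan([(.6045,.0365,.12,-86.12),(.6045,.0365,.06,-86.12)],.03)
"
```

```text
now [0.5854 0.2395 0.1277] ydir -52.7 tilt 0.52 F [ 1.9  0.9 -4.4] w 0.0594 t 17.75
[{"slide":[-0.015,0.025,0.001],"spin":4.8},{"slide":[-0.014,0.026,0.001],"spin":4.7},{"slide":[-0.011,0.027,0.001],"spin":4.8},{"slide":[-0.009,0.027,0.001],"spin":4.8},{"slide":[-0.006,0.029,0.001],"spin":4.8},{"slide":[-0.004,0.029,0.002],"spin":4.7},{"slide":[-0.002,0.029,0.001],"spin":4.8},{"slide":[0.0,0.0,0.03],"spin":0.0}]
[{"slide":[0.0,0.0,0.03],"spin":0.0}]
end [0.6045 0.0362 0.0597] -86.1
```

>>> servo_tool([
  {"slide": [-0.015,0.025,0.001],"spin": 4.8},
  {"slide": [-0.014,0.026,0.001],"spin": 4.7},
  {"slide": [-0.011,0.027,0.001],"spin": 4.8},
  {"slide": [-0.009,0.027,0.001],"spin": 4.8},
  {"slide": [-0.006,0.029,0.001],"spin": 4.8},
  {"slide": [-0.004,0.029,0.002],"spin": 4.7},
  {"slide": [-0.002,0.029,0.001],"spin": 4.8},
  {"slide": [0,0,0],"spin": 0},
])

```text
clock: 18.55
position: [0.6007, 0.0314, 0.1128]
ee_rot: [0.001, 0.999, 0.032, -0.002]
contact_force: [0.4, 0.2, -5.1]
width: 0.0592
```

>>> servo_tool([
  {"slide": [0,0,0.03],"spin": 0},
  {"slide": [0,0,0.025],"spin": 0},
  {"slide": [0,0,0.005],"spin": 0},
  {"slide": [0,0,0],"spin": 0},
  {"slide": [0,0,0],"spin": 0},
])

```text
clock: 19.05
position: [0.6024, 0.0356, 0.0557]
ee_rot: [-0.0, 0.999, 0.034, 0.001]
contact_force: [0.1, -1.0, -5.2]
width: 0.0592
```

```bash
python3 -c "
from plan import *
s=eyes.get_image('scene');crop(s,280,120,110,140,5,'pics/k1.png')
plan([(.6045,.0365,.045,-86.12)],.02)
"
```

```text
now [0.6029 0.0356 0.0563] ydir -86.08 tilt 0.14 F [ 0.7 -0.5 -6.2] w 0.0592 t 19.1
[{"slide":[0.002,-0.001,0.011],"spin":0.0}]
end [0.6048 0.0367 0.0453] -86.08
```

View pics/k1.png

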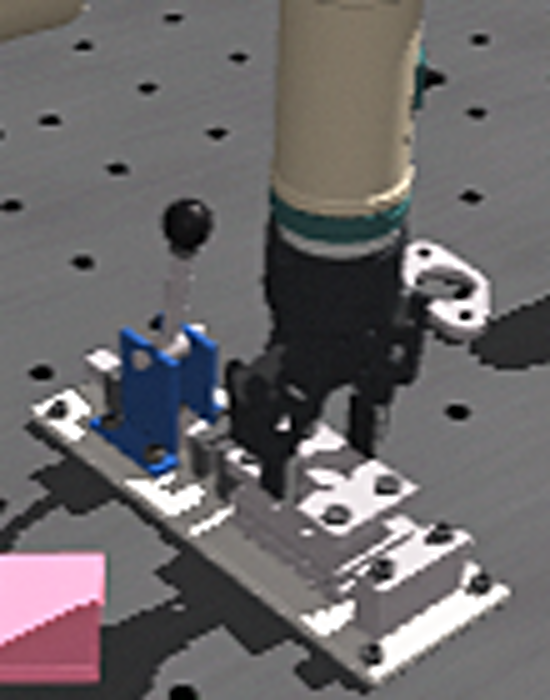

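>>> servo_tool([
  {"slide": [0.002,-0.001,0.008],"spin": 0},
  {"slide": [0,0,0.004],"spin": 0},
  {"slide": [0,0,0.002],"spin": 0},
  {"slide": [0,0,0.001],"spin": 0},
  {"slide": [0,0,0],"spin": 0},
])

```text
clock: 19.6
position: [0.6036, 0.0365, 0.0402]
ee_rot: [-0.0, 0.999, 0.034, -0.0]
contact_force: [-0.2, 0.6, -6.3]
width: 0.0593
```

>>> servo_tool([
  {"slide": [0,0,0.001],"spin": 0},
  {"slide": [0,0,0],"spin": 0},
])

```text
clock: 19.8
position: [0.6039, 0.0364, 0.0398]
ee_rot: [0.0, 0.999, 0.034, 0.0]
contact_force: [-0.9, 0.1, -2.6]
width: 0.059
```

>>> servo_tool([
  {"slide": [0,0,0.001],"spin": 0},
  {"slide": [0,0,0],"spin": 0},
])

```text
clock: 20.0
position: [0.6039, 0.0364, 0.0397]
ee_rot: [0.0, 0.999, 0.034, 0.001]
contact_force: [-2.3, 0.4, 5.0]
width: 0.0589
```

>>> servo_tool([
  {"slide": [0,0,-0.001],"spin": 0},
  {"slide": [0,0,0],"spin": 0},
  {"slide": [0,0,0],"spin": 0},
  {"slide": [0,0,0],"spin": 0},
], hand=1)

```text
clock: 20.4
position: [0.604, 0.0364, 0.0394]
ee_rot: [-0.0, 0.999, 0.034, 0.0]
contact_force: [-0.3, 0.3, -0.4]
width: 0.0854
```

>>> servo_tool([
  {"slide": [0,0,-0.02],"spin": 0},
  {"slide": [0,0,-0.03],"spin": 0},
  {"slide": [0,0,-0.045],"spin": 0},
  {"slide": [0,0,-0.045],"spin": 0},
  {"slide": [0,0,-0.045],"spin": 0},
  {"slide": [0,0,-0.035],"spin": 0},
  {"slide": [0,0,0],"spin": 0},
  {"slide": [0,0,0],"spin": 0},
])

```text
clock: 21.2
position: [0.604, 0.0364, 0.2601]
ee_rot: [0.0, 0.999, 0.034, 0.001]
contact_force: [0.0, 1.4, -0.4]
width: 0.0855
```

```bash
python3 -c "
from plan import *
s=eyes.get_image('scene');crop(s,280,140,110,115,6,'pics/l1.png')
s=eyes.get_image('top');crop(s,270,150,80,120,5,'pics/l2.png')
print(pose()[1])
"
```

```text
[0.60280134 0.03650237 0.25772461]
```

View pics/l1.png

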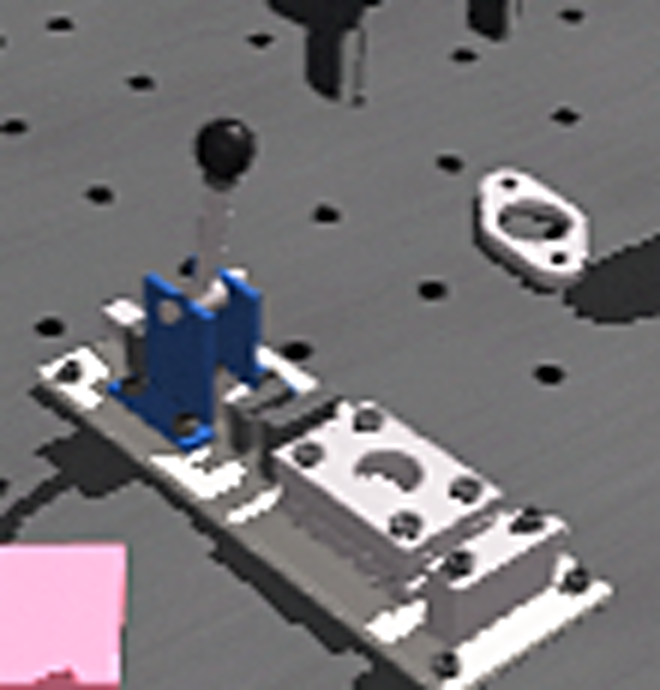

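View pics/l2.png

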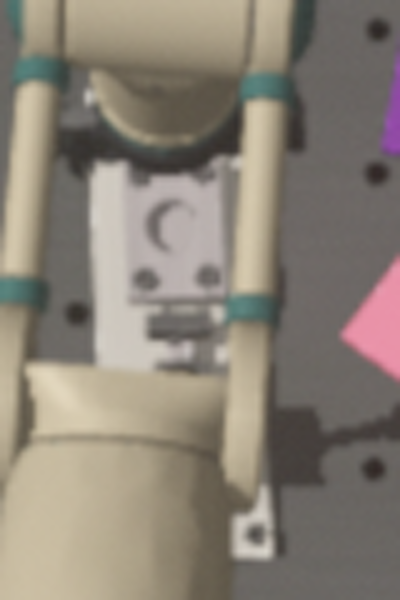

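>>> servo_tool([
  {"slide": [-0.025,0,0],"spin": 0},
  {"slide": [-0.025,0,0],"spin": 0},
  {"slide": [-0.027,0,0],"spin": 0},
  {"slide": [0,0,0],"spin": 0},
  {"slide": [0,0,0.03],"spin": 0},
  {"slide": [0,0,0.03],"spin": 0},
  {"slide": [0,0,0.03],"spin": 0},
  {"slide": [0,0,0.005],"spin": 0},
], hand=0)

```text
clock: 22.1
position: [0.524, 0.0314, 0.1597]
ee_rot: [-0.001, 0.999, 0.034, -0.005]
contact_force: [0.2, 0.5, 0.6]
width: -0.0
```

```bash
python3 -c "
from plan import *
s=eyes.get_image('scene');crop(s,270,100,110,130,5,'pics/m1.png')
print(pose())
"
```

```text
({'clock': 22.15, 'qpos': array([-7.27530565e-02,  2.57158491e-01,  1.71593201e+00,  1.31400081e-04,
        1.17570294e+00,  1.43004083e+00]), 'qd': array([ 0.00053454, -0.02934528, -0.06299589, -0.00052874,  0.03115813,
       -0.00041   ]), 'effort': array([ 2.57676799e-02, -3.89642859e+01, -2.26506954e+01,  2.43905961e-03,
       -9.21536889e-02,  2.56062531e-04]), 'position': array([0.52503091, 0.03136326, 0.16085133]), 'ee_rot': array([-4.43829348e-04,  9.99416402e-01,  3.39689554e-02, -3.57343787e-03]), 'contact_force': array([-1.13656828,  0.38791125, -0.30786043]), 'moment': array([0.01351407, 0.05828811, 0.02061719]), 'width': -0.00023897337962405213}, array([0.52503091, 0.03136326, 0.16085133]), array([[ 9.97666681e-01,  6.78950903e-02, -7.17285768e-03],
       [ 6.79014342e-02, -9.97691826e-01,  6.44368758e-04],
       [-7.11255200e-03, -1.12991256e-03, -9.99974067e-01]]))
```

View pics/m1.png

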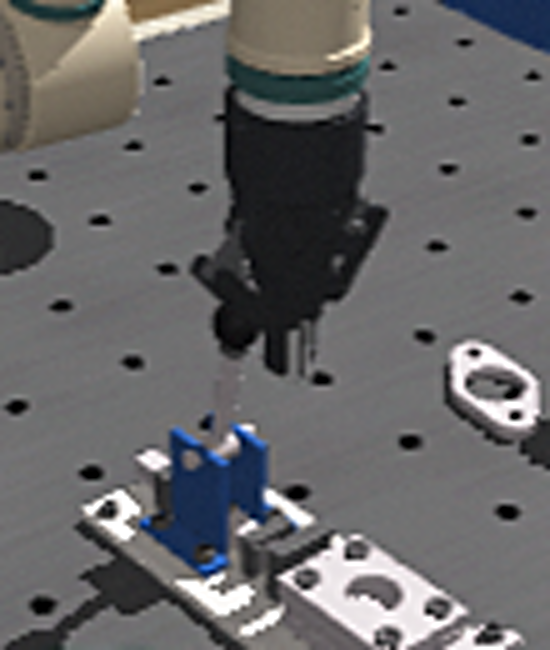

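>>> servo_tool([
  {"slide": [-0.01,0,0],"spin": 0},
  {"slide": [-0.01,0,0],"spin": 0},
  {"slide": [-0.008,0,0],"spin": 0},
  {"slide": [-0.006,0,0],"spin": 0},
  {"slide": [-0.006,0,0],"spin": 0},
  {"slide": [0,0,0],"spin": 0},
])

```text
clock: 22.75
position: [0.4874, 0.0284, 0.1654]
ee_rot: [0.0, 0.999, 0.034, 0.002]
contact_force: [3.7, -0.3, 2.7]
width: 0.0001
```

>>> servo_tool([
  {"slide": [-0.004,0,0],"spin": 0},
  {"slide": [0,0,0],"spin": 0},
])

```text
clock: 22.95
position: [0.4847, 0.0281, 0.1653]
ee_rot: [0.0, 0.999, 0.034, 0.002]
contact_force: [5.1, 0.2, 4.0]
width: -0.0002
```

>>> servo_tool([
  {"slide": [-0.004,0,0],"spin": 0},
  {"slide": [-0.004,0,0],"spin": 0},
  {"slide": [0,0,0],"spin": 0},
])

```text
clock: 23.25
position: [0.4767, 0.0276, 0.1651]
ee_rot: [0.0, 0.999, 0.034, 0.002]
contact_force: [5.2, 1.2, 4.1]
width: 0.0
```

```bash
python3 -c "
from plan import *
s=eyes.get_image('scene');crop(s,270,100,110,130,5,'pics/m2.png')
"
```

```text
(no output)
```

View pics/m2.png

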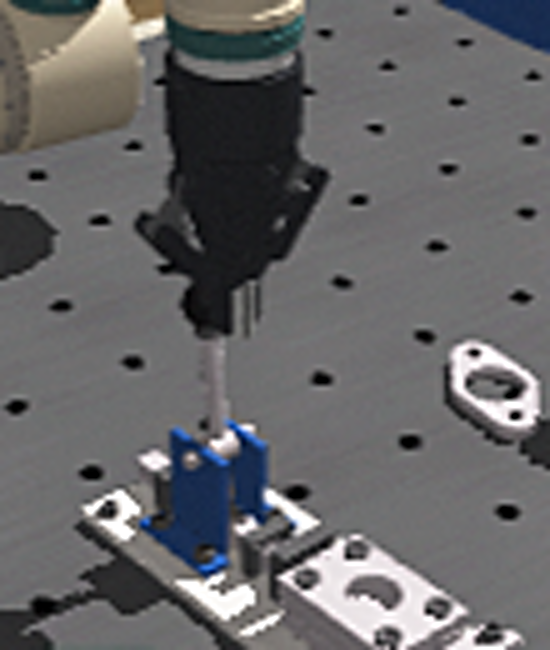

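>>> servo_tool([
  {"slide": [-0.004,0,0],"spin": 0},
  {"slide": [-0.002,0,0],"spin": 0},
  {"slide": [0,0,0],"spin": 0},
])

```text
clock: 23.6
position: [0.4706, 0.0272, 0.165]
ee_rot: [0.0, 0.999, 0.034, 0.002]
contact_force: [5.1, 0.6, 3.2]
width: -0.0002
```

>>> servo_tool([
  {"slide": [-0.002,0,0],"spin": 0},
  {"slide": [0,0,0],"spin": 0},
])

```text
clock: 23.8
position: [0.4694, 0.0271, 0.165]
ee_rot: [0.0, 0.999, 0.034, 0.003]
contact_force: [6.7, 0.7, 2.5]
width: -0.0001
```

>>> servo_tool([
  {"slide": [-0.002,0,0],"spin": 0},
  {"slide": [0,0,0],"spin": 0},
])

```text
clock: 24.0
position: [0.4693, 0.0271, 0.1652]
ee_rot: [-0.0, 0.999, 0.034, 0.005]
contact_force: [9.7, 0.1, 0.4]
width: -0.0001
```

>>> servo_tool([
  {"slide": [0.015,0,0],"spin": 0},
  {"slide": [0.015,0,0],"spin": 0},
  {"slide": [0.015,0,0],"spin": 0},
  {"slide": [0,0,0],"spin": 0},
  {"slide": [0,0,0],"spin": 0},
])

```text
clock: 24.5
position: [0.5088, 0.0302, 0.1633]
ee_rot: [-0.0, 0.999, 0.034, -0.002]
contact_force: [0.0, 0.4, 0.8]
width: 0.0
```

```bash
python3 -c "
from plan import *
s=eyes.get_image('scene');crop(s,270,130,120,120,6,'pics/n1.png');print(pose()[1],manip.get_state()['contact_force'])
"
```

```text
[0.508575   0.03017095 0.16350119] [-0.58601425  0.18398895  0.05884927]
```

View pics/n1.png

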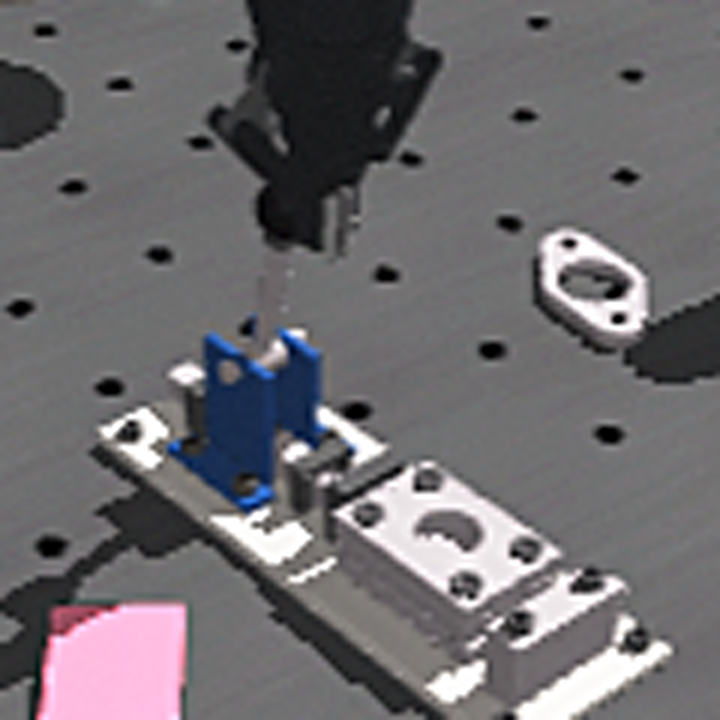

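>>> servo_tool([
  {"slide": [-0.01,0,0],"spin": 0},
  {"slide": [-0.008,0,0],"spin": 0},
  {"slide": [-0.008,0,0],"spin": 0},
  {"slide": [-0.007,0,0],"spin": 0},
  {"slide": [-0.004,0,0],"spin": 0},
  {"slide": [0,0,0],"spin": 0},
])

```text
clock: 25.15
position: [0.4758, 0.0275, 0.1668]
ee_rot: [0.0, 0.999, 0.034, 0.005]
contact_force: [6.3, 0.7, 5.0]
width: 0.0003
```

>>> servo_tool([
  {"slide": [-0.002,0,0],"spin": 0},
  {"slide": [-0.002,0,0],"spin": 0},
  {"slide": [0,0,0],"spin": 0},
])

```text
clock: 25.45
position: [0.4726, 0.0273, 0.1668]
ee_rot: [0.0, 0.999, 0.034, 0.006]
contact_force: [6.8, 1.8, 3.8]
width: 0.0
```

>>> servo_tool([
  {"slide": [-0.002,0,0],"spin": 0},
  {"slide": [-0.002,0,0],"spin": 0},
  {"slide": [0,0,0],"spin": 0},
])

```text
clock: 25.75
position: [0.4693, 0.027, 0.1669]
ee_rot: [0.0, 0.999, 0.034, 0.006]
contact_force: [10.3, 1.3, 4.6]
width: 0.0003
```

>>> servo_tool([
  {"slide": [-0.002,0,0],"spin": 0},
  {"slide": [0,0,0],"spin": 0},
])

```text
clock: 25.95
position: [0.4692, 0.027, 0.167]
ee_rot: [-0.0, 0.999, 0.034, 0.008]
contact_force: [12.7, 2.3, 1.4]
width: 0.0002
```

>>> servo_tool([
  {"slide": [0.015,0,0],"spin": 0},
  {"slide": [0.015,0,0],"spin": 0},
  {"slide": [0.015,0,0],"spin": 0},
  {"slide": [0,0,0],"spin": 0},
  {"slide": [0,0,0],"spin": 0},
])

```text
clock: 26.45
position: [0.5066, 0.03, 0.1634]
ee_rot: [-0.0, 0.999, 0.034, -0.002]
contact_force: [-0.6, -0.4, 0.2]
width: -0.0001
```

```bash
python3 -c "
from plan import *
s=eyes.get_image('scene');crop(s,270,130,120,120,6,'pics/n2.png');print(pose()[1],manip.get_state()['contact_force'])
"
```

```text
[0.5063805  0.03002107 0.16343703] [-0.07974625  1.0826013   1.06920327]
```

View pics/n2.png

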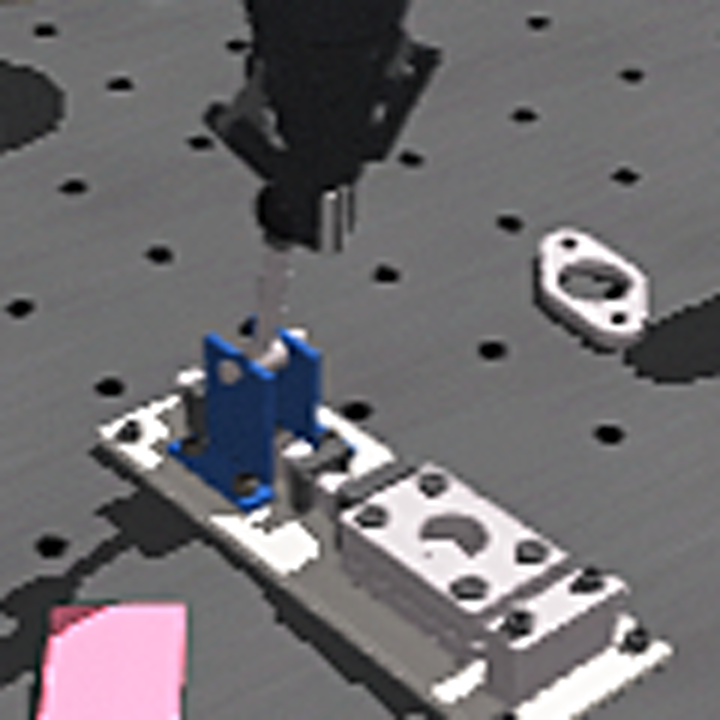

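>>> servo_tool([
  {"slide": [-0.006,0,0],"spin": 0},
  {"slide": [-0.008,0,0],"spin": 0},
  {"slide": [-0.007,0,0],"spin": 0},
  {"slide": [-0.004,0,0],"spin": 0},
  {"slide": [0,0,0],"spin": 0},
])

```text
clock: 27.0
position: [0.4874, 0.0284, 0.167]
ee_rot: [-0.0, 0.999, 0.034, 0.007]
contact_force: [8.8, 2.2, 3.1]
width: 0.0
```

>>> servo_tool([
  {"slide": [-0.004,0,0],"spin": 0},
  {"slide": [-0.003,0,0],"spin": 0},
  {"slide": [-0.002,0,0],"spin": 0},
  {"slide": [0,0,0],"spin": 0},
])

```text
clock: 27.4
position: [0.4796, 0.0278, 0.1677]
ee_rot: [0.0, 0.999, 0.034, 0.008]
contact_force: [9.3, 1.9, 6.6]
width: 0.0
```

>>> servo_tool([
  {"slide": [-0.003,0,0],"spin": 0},
  {"slide": [-0.003,0,0],"spin": 0},
  {"slide": [-0.002,0,0],"spin": 0},
  {"slide": [0,0,0],"spin": 0},
])

```text
clock: 27.8
position: [0.4711, 0.027, 0.1674]
ee_rot: [0.0, 0.999, 0.034, 0.007]
contact_force: [8.5, 1.4, 6.3]
width: -0.0
```

>>> servo_tool([
  {"slide": [-0.002,0,0],"spin": 0},
  {"slide": [-0.001,0,0],"spin": 0},
  {"slide": [0,0,0],"spin": 0},
])

```text
clock: 28.1
position: [0.4692, 0.0269, 0.1675]
ee_rot: [0.0, 0.999, 0.034, 0.008]
contact_force: [11.2, 1.7, 4.5]
width: -0.0003
```

>>> servo_tool([
  {"slide": [-0.002,0,0],"spin": 0},
  {"slide": [0,0,0],"spin": 0},
])

```text
clock: 28.3
position: [0.4692, 0.0269, 0.1676]
ee_rot: [0.0, 0.999, 0.033, 0.01]
contact_force: [14.3, 1.6, 1.8]
width: 0.0001
```

>>> servo_tool([
  {"slide": [0.015,0,0],"spin": 0},
  {"slide": [0.015,0,0],"spin": 0},
  {"slide": [0.017,0,0],"spin": 0},
  {"slide": [0,0,0],"spin": 0},
  {"slide": [0,0,0],"spin": 0},
])

```text
clock: 28.8
position: [0.506, 0.03, 0.1632]
ee_rot: [-0.0, 0.999, 0.034, -0.002]
contact_force: [-0.2, 0.5, -0.3]
width: -0.0003
```

```bash
python3 -c "
from plan import *
s=eyes.get_image('scene');crop(s,270,130,120,120,6,'pics/n3.png');print(pose()[1],manip.get_state()['contact_force'])
"
```

```text
[0.50587015 0.03000234 0.16335741] [ 1.07298546  0.84551804 -0.79370116]
```

View pics/n3.png

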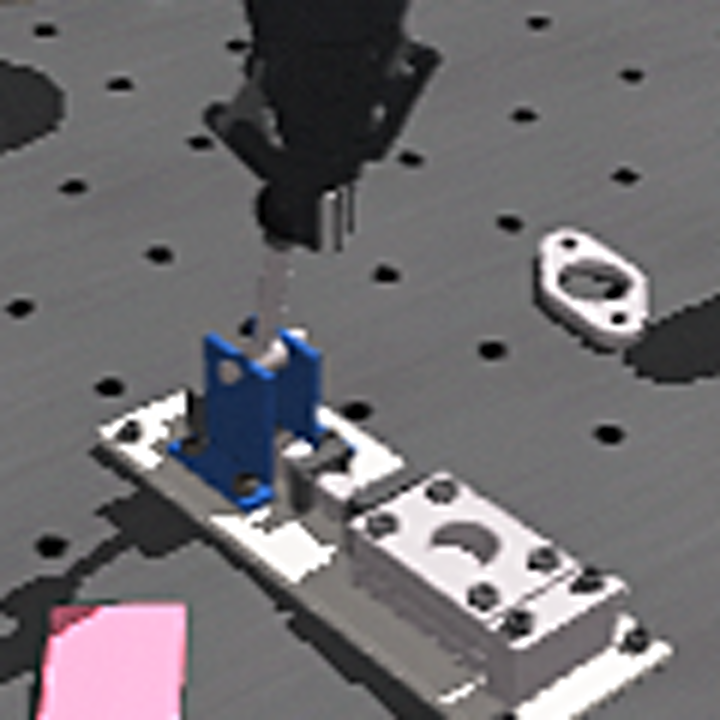

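>>> servo_tool([
  {"slide": [0.006,0,0],"spin": 0},
  {"slide": [0,0,0],"spin": 0},
  {"slide": [-0.006,0,0],"spin": 0},
  {"slide": [-0.006,0,0],"spin": 0},
  {"slide": [-0.006,0,0],"spin": 0},
  {"slide": [-0.004,0,0],"spin": 0},
  {"slide": [0,0,0],"spin": 0},
])

```text
clock: 29.55
position: [0.4953, 0.0289, 0.166]
ee_rot: [0.0, 0.999, 0.034, 0.005]
contact_force: [7.1, 0.4, 1.7]
width: 0.0001
```

>>> servo_tool([
  {"slide": [-0.003,0,0],"spin": 0},
  {"slide": [-0.002,0,0],"spin": 0},
  {"slide": [0,0,0],"spin": 0},
])

```text
clock: 29.85
position: [0.4923, 0.0287, 0.1667]
ee_rot: [-0.0, 0.999, 0.034, 0.007]
contact_force: [9.7, 1.4, 2.7]
width: -0.0002
```

>>> servo_tool([
  {"slide": [-0.002,0,0],"spin": 0},
  {"slide": [-0.002,0,0],"spin": 0},
  {"slide": [0,0,0],"spin": 0},
])

```text
clock: 30.15
position: [0.489, 0.0284, 0.1672]
ee_rot: [-0.0, 0.999, 0.034, 0.008]
contact_force: [10.4, 2.4, 4.7]
width: -0.0001
```

>>> servo_tool([
  {"slide": [-0.002,0,0],"spin": 0},
  {"slide": [-0.002,0,0],"spin": 0},
  {"slide": [0,0,0],"spin": 0},
])

```text
clock: 30.45
position: [0.4855, 0.0282, 0.1677]
ee_rot: [-0.0, 0.999, 0.034, 0.008]
contact_force: [10.2, 2.2, 6.9]
width: 0.0001
```

>>> servo_tool([
  {"slide": [-0.002,0,0],"spin": 0},
  {"slide": [-0.002,0,0],"spin": 0},
  {"slide": [0,0,0],"spin": 0},
])

```text
clock: 30.75
position: [0.4814, 0.0277, 0.1677]
ee_rot: [0.0, 0.999, 0.034, 0.008]
contact_force: [10.6, 1.7, 6.6]
width: -0.0001
```

>>> servo_tool([
  {"slide": [-0.002,0,0],"spin": 0},
  {"slide": [-0.002,0,0],"spin": 0},
  {"slide": [0,0,0],"spin": 0},
])

```text
clock: 31.05
position: [0.4786, 0.0275, 0.1679]
ee_rot: [0.0, 0.999, 0.034, 0.009]
contact_force: [12.0, 2.0, 6.4]
width: 0.0002
```

>>> servo_tool([
  {"slide": [-0.002,0,0],"spin": 0},
  {"slide": [0,0,0],"spin": 0},
])

```text
clock: 31.25
position: [0.4776, 0.0274, 0.168]
ee_rot: [0.0, 0.999, 0.034, 0.01]
contact_force: [13.3, 1.8, 4.6]
width: 0.0002
```

>>> servo_tool([
  {"slide": [-0.002,0,0],"spin": 0},
  {"slide": [0,0,0],"spin": 0},
])

```text
clock: 31.45
position: [0.4765, 0.0274, 0.1681]
ee_rot: [-0.0, 0.999, 0.033, 0.011]
contact_force: [15.4, 2.9, 5.2]
width: 0.0003
```

>>> servo_tool([
  {"slide": [-0.002,0,0],"spin": 0},
  {"slide": [0,0,0],"spin": 0},
])

```text
clock: 31.65
position: [0.4753, 0.0273, 0.1682]
ee_rot: [-0.0, 0.999, 0.033, 0.012]
contact_force: [16.9, 2.5, 2.7]
width: 0.0
```

>>> servo_tool([
  {"slide": [-0.002,0,0],"spin": 0},
  {"slide": [0,0,0],"spin": 0},
])

```text
clock: 31.85
position: [0.4743, 0.0272, 0.1684]
ee_rot: [-0.0, 0.999, 0.033, 0.013]
contact_force: [16.7, 3.2, 2.8]
width: -0.0
```

```bash
python3 -c "
from plan import *
s=eyes.get_image('scene');crop(s,270,130,120,120,6,'pics/n4.png');print(pose()[1],manip.get_state()['contact_force'])
"
```

```text
[0.4742554  0.02719078 0.16835584] [18.21311096  2.55840215  2.41222383]
```

View pics/n4.png

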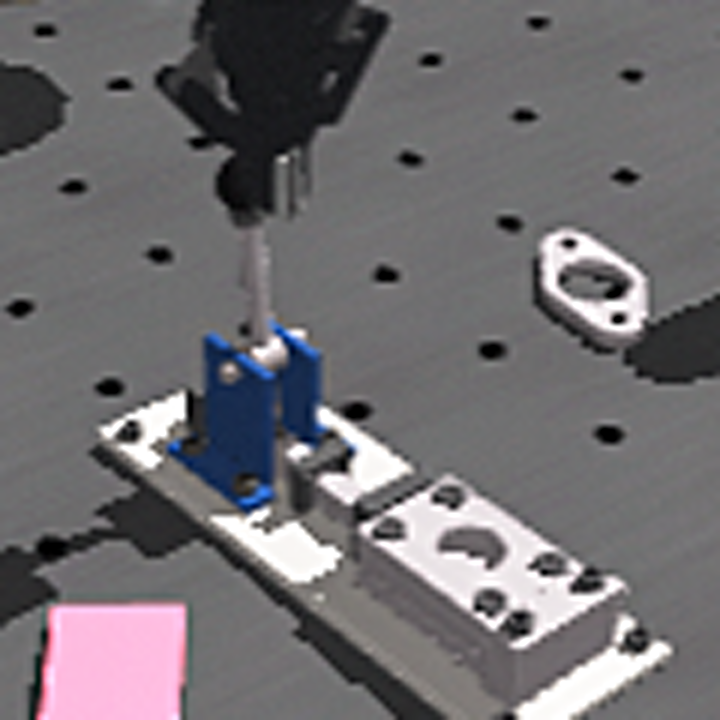

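>>> servo_tool([
  {"slide": [-0.002,0,0],"spin": 0},
  {"slide": [0,0,0],"spin": 0},
  {"slide": [0,0,0],"spin": 0},
])

```text
clock: 32.2
position: [0.4729, 0.0271, 0.1684]
ee_rot: [-0.0, 0.999, 0.033, 0.014]
contact_force: [18.9, 3.6, 1.9]
width: -0.0001
```

>>> servo_tool([
  {"slide": [0.012,0,0],"spin": 0},
  {"slide": [0.012,0,0],"spin": 0},
  {"slide": [0.012,0,0],"spin": 0},
  {"slide": [0.012,0,0],"spin": 0},
  {"slide": [0,0,0],"spin": 0},
  {"slide": [0,0,0],"spin": 0},
])

```text
clock: 32.8
position: [0.5075, 0.0301, 0.1634]
ee_rot: [-0.0, 0.999, 0.034, -0.002]
contact_force: [0.1, 0.3, 0.1]
width: 0.0002
```

>>> servo_tool([
  {"slide": [0.015,0,0],"spin": 0},
  {"slide": [0,0,-0.03],"spin": 0},
  {"slide": [0,0,-0.04],"spin": 0},
  {"slide": [0,0,-0.04],"spin": 0},
  {"slide": [0,-0.045,0],"spin": 0},
  {"slide": [0,-0.045,0],"spin": 0},
  {"slide": [0,-0.045,0],"spin": 0},
  {"slide": [0,-0.045,0],"spin": 0},
])

```text
clock: 33.6
position: [0.5099, 0.2116, 0.2741]
ee_rot: [0.0, 0.999, 0.034, -0.001]
contact_force: [0.9, 0.1, 1.4]
width: 0.0002
```

>>> servo_tool([
  {"slide": [-0.03,-0.04,0],"spin": 0},
  {"slide": [-0.04,-0.04,0],"spin": 0},
  {"slide": [-0.03,-0.02,0],"spin": 0},
  {"slide": [0,0,0],"spin": 0},
  {"slide": [0,0,0],"spin": 0},
])

```text
clock: 34.1
position: [0.4088, 0.299, 0.2743]
ee_rot: [0.0, 0.999, 0.035, -0.0]
contact_force: [1.4, -0.6, 0.0]
width: -0.0003
```

```bash
python3 -c "
from plan import *
s=eyes.get_image('scene');crop(s,280,150,110,110,7,'pics/o1.png');cv2.imwrite('pics/scene9.png',s)
s=eyes.get_image('top');crop(s,275,155,65,115,6,'pics/o2.png');print(pose()[1]);cv2.imwrite('pics/top9.png',s)
"
```

```text
[0.41040584 0.29852218 0.27422915]
```

View pics/o1.png

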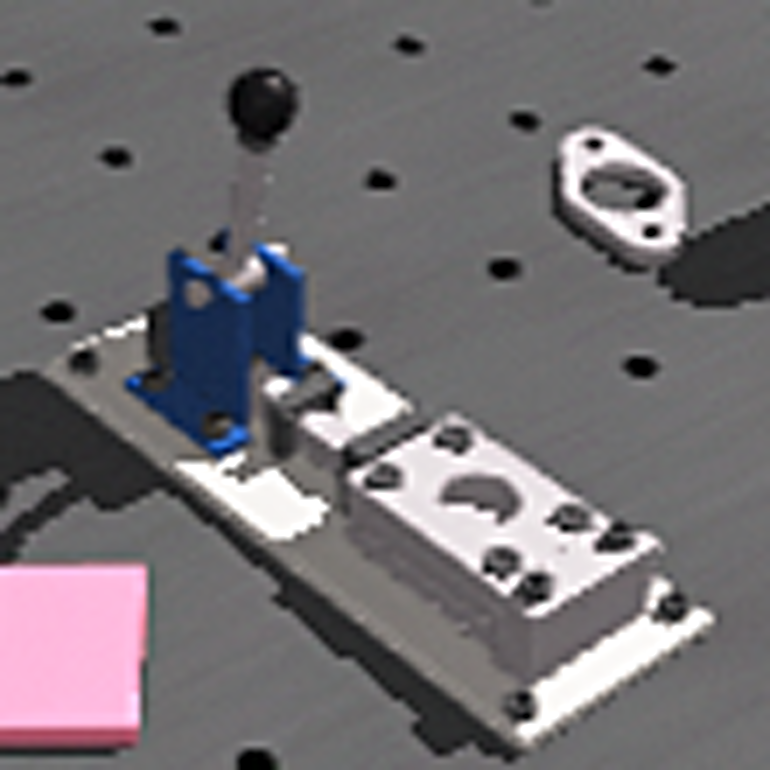

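View pics/o2.png

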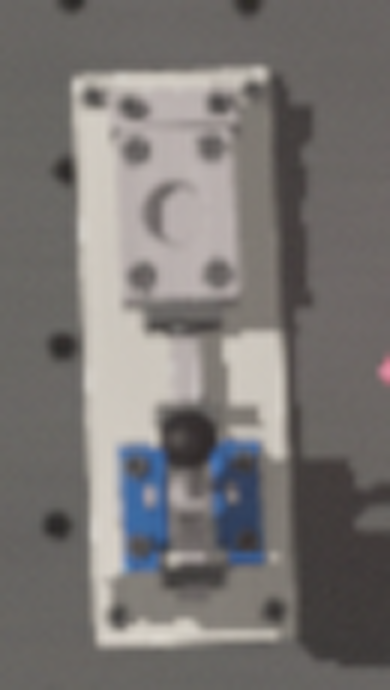

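View pics/top9.png

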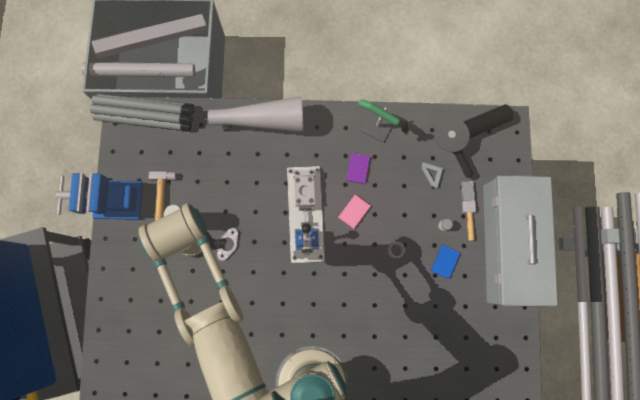

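```bash
python3 -c "
from plan import *
u=lambda c,s,x0,y0:(np.array(c,float)+.5)/s-.5+[x0,y0]
t=cv2.imread('pics/top9.png');crop(t,285,160,40,55,14,'pics/p1.png')
s=cv2.imread('pics/scene9.png');crop(s,325,200,60,55,13,'pics/p2.png')
"
```

```text
(no output)
```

View pics/p1.png

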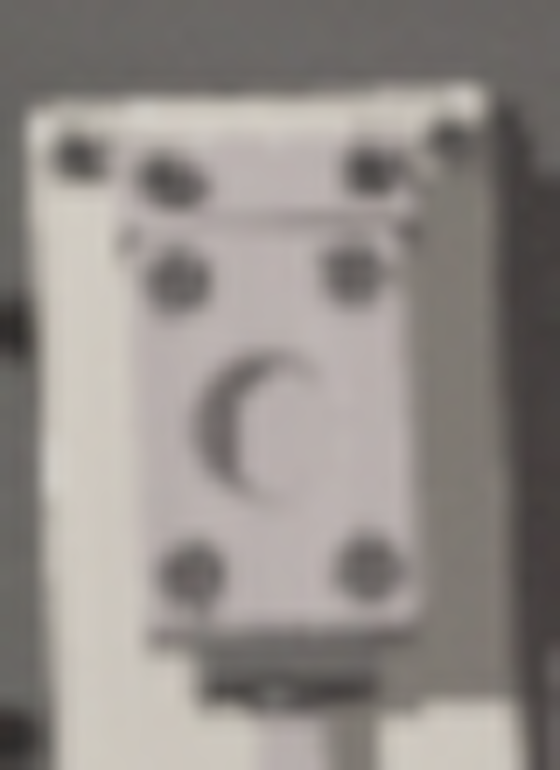

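View pics/p2.png

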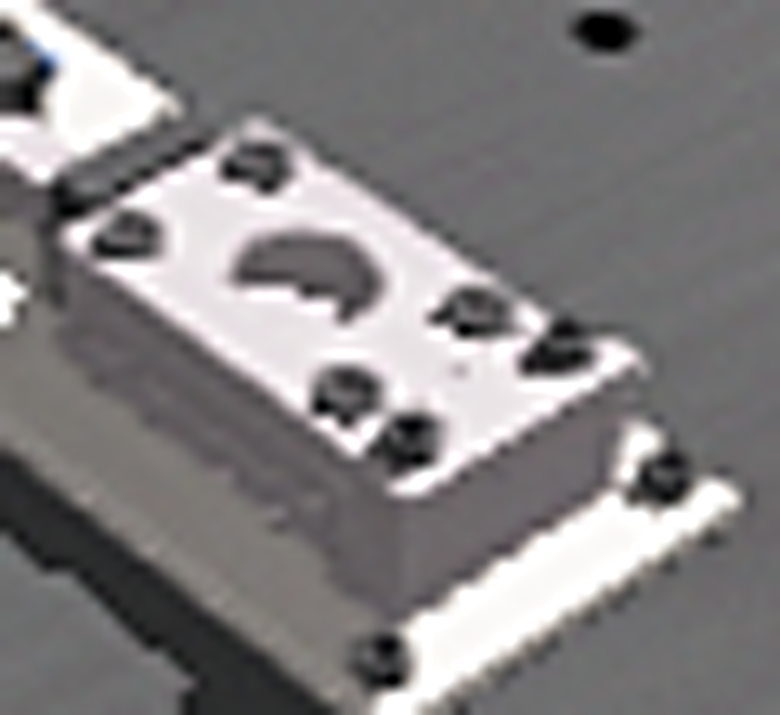

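```bash
python3 -c "
from plan import *
u=lambda c,s,x0,y0:(np.array(c,float)+.5)/s-.5+[x0,y0]
H=atz('top',u([[177,278],[352,272],[368,568],[190,573]],14,285,160),.048);a=np.radians(3.92);R=np.array([[np.cos(a),np.sin(a)],[-np.sin(a),np.cos(a)]])
for seat in([.6178,.0364],[.6193,.0375]): print((R@(H.mean(0)[:2]-seat)).round(4))
d=(H[0]+H[1]-H[2]-H[3])[:2]; print(np.degrees(np.arctan2(d[1],d[0])))
E=R@(atz('top',u([[270,215]],14,285,160),.05)[0,:2]-[.6178,.0364]);print('stop edge',E)
E=R@(atz('top',u([[290,630]],14,285,160),.046)[0,:2]-[.6178,.0364]);print('template back edge',E)
E=R@(atz('top',u([[290,672]],14,285,160),.0495)[0,:2]-[.6178,.0364]);print('jaw rear',E)
"
```

```text
[0.0006 0.0016]
[-0.001   0.0006]
4.020994915942014
stop edge [ 0.04970862 -0.00031426]
template back edge [-0.04845517 -0.00039526]
jaw rear [-5.88946938e-02  7.69403125e-05]
```

```bash
python3 -c "
from rig import manip
print(manip.sign_off(), manip.get_state()['clock'])"
```

```text
the job is handed in; nothing more can be done
the job is handed in; nothing more can be done
```

I stacked both blanks and the template on the fixture and clamped them. I handed the job in at about 34 s of the 72 s allowed.

- **Stacking:** I lowered each plate until the force reading showed it touching down, then opened the fingers.
- **Clamping:** I pushed the lever knob from the pile side with the fingers shut, instead of pinching it. It took three full strokes. The fourth slowed to a stall at about 19 N, roughly 3.5 mm before the lever's end of travel. I then let the lever spring back and moved the arm clear.

**Last checks, from the final pictures:**
- **Template:** it sits within about 1 mm of its clamped place along the fixture and 1–2 mm across, and is about 0.1° off square.
- **Pile and jaw:** the pile touches the end stop, and the jaw lies flat against its back.
- **Lever and bystanders:** the lever knob is back at its starting pixel, and I saw no bystander moved. The spray can was partly hidden behind the arm.

**Not checked directly:**
- **Jaw reading:** I could not read the jaw joint. I judge it closed from the stall and the pictures.
- **Blanks under the template:** I judged them flush only from their visible edges.
- **Camera agreement:** the two cameras disagreed by 3–7 mm in places. The triangulated heights came out 2–6 mm below the stated ones, so I relied on the stated heights, the top camera and the arm's own position.

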